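# Empty the lift-out lemon bin of a kitchen caddy into the saucepan

## Task

The whole lemons are going to be boiled: fold the caddy's carry handle right back out of the way, lift the bin with the lemons straight up and upright out of its snug pocket with the lemons still in it, and only then tip it over the saucepan so that both lemons drop in. Put the empty bin back fully home in its own pocket, and leave the caddy, the pan, the garlic bin, and the honey jar and pepper grinder standing where they are.

Things in the scene. Friction and masses are not known exactly. Their poses are not given: they have to be found in the camera images.
- caddy: Wooden caddy, 2.2 kg, loose on a 5 mm thick drying mat, 156 (x) x 226 (y) mm, walls 6 mm thick, rounded tops at z = 68 mm. Origin: centre of its underside, z up; its front (-x) roughly faces the robot. Two pockets, each 144 x 104 mm inside, centred at y = +55 and -55 mm, floor 11 mm above its origin. Its folding carry handle pivots 55 mm up at x = 0, its arms 120 mm either side.
- carry_handle (a joint): Angle of the caddy's folding carry handle, rad: 0 upright, negative leaning forward (caddy -x), positive folded to the back (+x); stops at -0.6 and 1.35. Stiff pivot (0.2 N m): it stays where it is left. Starts near upright, over the bins, 45 to 60 mm above their rims, in the way of lifting one out; beyond 1.1 it is right back.
- handle_bar (a point): Centre of the handle's bar: a dark wooden grip 15 mm thick, 110 mm long along the caddy's y, 105 mm from the pivot axis: at x = 105 sin(angle), z = 55 + 105 cos(angle) mm in the caddy.
- lemon_bin: White bin with dark rim, that holds two lemons, in either pocket (2 mm clearance all round). 140 (x) x 100 (y) mm, walls 3 mm, 0.28 kg, bottom edges rounded 4 mm. Origin: centre of its underside, z up; home, its axes run as the caddy's and its origin is 11 mm above the caddy's. Front wall (-x) and the sides up to x = +25 mm are 85 mm high, the sides then slope down to the back wall (+x).
- lemon_bin_lip (a point): Middle of the top of the lemon bin's low back wall (pouring lip), at (70, 0, 40) mm in the bin. Inside, a ramp rises at 27 degrees from the floor at x = 0 to the lip, so that the lemons stay in up to 25 degrees of tilt towards the bin's +x side and roll out over the lip by 80 degrees.
- lemon_bin_tab (a point): Middle of the lemon bin's grip tab, at (-83.4, 0, 101.4) mm in the bin: a flat plate 60 mm wide (y), 6 mm thick, that rises about 46 mm from the top of the front wall at (-70, 0, 85) and leans outwards (to -x) 40 degrees from the bin's vertical; both faces are clear to pinch.
- garlic_bin: The other bin, of the same make, in the other pocket; holds one garlic bulb. Origin and axes as for lemon_bin. Stays in place.
- lemon_a_center (a point): Centre of a lemon, 71 x 53 x 51 mm, 0.085 kg, loose in the lemon bin.
- lemon_b_center (a point): Centre of the other lemon, same size, loose in the lemon bin.
- garlic_center (a point): Centre of a garlic bulb, 60 mm, loose in the garlic bin.
- saucepan: Open steel saucepan, 206 mm across the rim, about 165 mm clear inside, 108 mm high, 0.95 kg, standing loose on the worktop to the caddy's right; two loop handles along its +-y reach 140 mm from its axis at 71 to 92 mm height. Origin: centre of its underside, z up. Beyond it to the right hangs a wall cabinet, from 0.46 m above the worktop, its door open.
- honey_jar: Jar of honey, 60 mm across, 90 mm high, on the worktop in front of the caddy; bystander. Origin: centre of its underside.
- pepper_grinder: Small black pepper grinder, 35 mm across, 106 mm high, on the worktop in front of the caddy; bystander. Origin: centre of its underside.

How it is judged:
On the way, in this order (a step that is already met when the one before it is completed fails the run):
1. the carry handle is folded right back (value of joint carry_handle above 1.1 rad), for 0.1 s.
2. the lemon bin is lifted clear above the caddy, upright, with both lemons in it (z of lemon_bin in the frame of caddy above 0.072 m and angle between lemon_bin's own z axis and vertical below 0.25 rad and horizontal distance between each of lemon_a_center, lemon_b_center and lemon_bin below 0.075 m and z of each of lemon_a_center, lemon_b_center in the frame of lemon_bin below 0.095 m), for 0.1 s.
3. the bin is tipped over the saucepan (angle between lemon_bin's own z axis and vertical above 0.6 rad and horizontal distance between lemon_bin and saucepan below 0.22 m).
4. both lemons are in the saucepan (horizontal distance between each of lemon_a_center, lemon_b_center and saucepan below 0.085 m and z of each of lemon_a_center, lemon_b_center in the frame of saucepan below 0.1 m), for 0.2 s.
At the end, for the whole second after the job is handed in: Both lemons lie in the pan; both bins are home in their pockets (within 5 mm of full depth, 0.06 rad of square), the garlic bulb in its bin; the carry handle is folded back beyond 1.1 rad; caddy, pan and bystanders stand upright and at rest (all of step 4 and z of each of lemon_bin, garlic_bin in the frame of caddy below 0.016 m and horizontal distance between each of lemon_bin, garlic_bin and caddy below 0.07 m and angle between the z axis of each of lemon_bin, garlic_bin and the z axis of caddy, either way round below 0.06 rad and value of joint carry_handle above 1.1 rad and angle between each of saucepan, caddy, honey_jar, pepper_grinder's own z axis and vertical below 0.12 rad and linear speed of each of lemon_bin, saucepan, caddy below 0.02 m/s and horizontal distance between garlic_center and garlic_bin below 0.075 m and z of garlic_center in the frame of garlic_bin below 0.095 m); the robot touches nothing.
It fails at once if the lemon bin is tilted by more than 0.3 rad (17 degrees) while any of its depth is still in the pocket (angle between lemon_bin's own z axis and vertical above 0.3 rad and z of lemon_bin in the frame of caddy below 0.055 m and horizontal distance between lemon_bin and caddy below 0.11 m).
It fails at once if the caddy is dragged, lifted or tipped (more than 30 mm) (distance of caddy from where it was at the start of the episode above 0.03 m).
It fails at once if the saucepan is pushed more than 30 mm (distance of saucepan from where it was at the start of the episode above 0.03 m).
It fails at once if the garlic bin is lifted out (z of garlic_bin in the frame of caddy above 0.04 m).
It fails at once if a bystander is moved more than 30 mm (distance of any of honey_jar, pepper_grinder from where it was at the start of the episode above 0.03 m).
It also fails if it takes over 72 s, if anything falls off the work surface, if the arm or the gripper's body presses on something with over 40 N, if the wrist force passes 120 N, or if a joint passes its speed limit or range.

## Robot

A 6-joint arm with a two-finger parallel gripper is mounted at the origin on a cart in front of the work surface, level with it; the furniture and walls round the work are solid. World frame = base frame: x ahead of the robot, y to its left, z up, the work surface at z = 0. Lengths are in m, angles in rad, forces in N, time in s.
With the tool pointing down it reaches from about 0.25 to 0.8 m from the base axis. Payload 8.5 kg.
Tool frame: the origin (TCP) lies on the mounting face of the last link; the fingertips stand 173 mm ahead of it and the grasp point (between the pads) lies 155 mm ahead of it; z points along the fingers, y is the line along which they close (so a half turn about z gives the same grasp; the last joint's range is limited). The gripper opens to 85 mm and grips with 20 to 120 N. Pads are 22 mm wide; open, the fingers measure 114 mm over their backs; the gripper's body (76 mm by 85 mm) begins 54 mm behind the grasp point. The pads swing forward as they close: fully open they stand 13 mm farther back than shut.
Start: joints at [1.318, 0.238, -0.013, 1.319, 0, 1.571], TCP at [0.131, 0.508, 0.405] pointing down, gripper open.
Joint ranges: [-2.66, 2.66], [-1.03, 1.9], [-1.14, 1.46], [-1.82, 2.27], [-1.45, 1.34], [-3.14, 3.14]. Speed limits (rad/s): [2.22, 2.22, 2.79, 3.14, 3.14, 3.14].

## Interface

Orientations are given as a 3x3 rotation matrix whose columns are the frame's x, y, z axes.
In Python, from plant import manip, capture, get_calibration, cut_out gives the robot as it stands.
- The arm moves only by the shell command python3 -m jog 'ROWS'. ROWS is JSON, a list of rows, each an object of numbers: "dx", "dy", "dz": the shift along the tool's x, y, z in mm; "roll": the turn about the tool's z in rad; "gripper": the closure, from 0 (fully open) to 1 (shut). A call has 1 to 5 rows; each row shifts and turns the commanded pose from where the row before left it, along the tool's axes as they then stand; what a row does not reach is not made up. A row lasts 1/12 s, in which the tool goes at most 41.7 mm and 7.16 degrees, less where a joint would pass 70% of its speed; a pose out of reach is approached as far as the arm can. A call with a gripper value outside its range is refused whole. The fingers move at their own pace and stop on an object; the grip force is fixed at half the most. Time passes only in rows, so rows that do not move let the fingers close. It gives the time, the measured TCP pose, the force, the opening and the grip force at its end, in the units of the state.
- manip.get_obs(): the state, without advancing time (a new reading comes with each control period).
- capture(name): name is "scene" or "top" or "wrist"; returns the picture (420x560x3 uint8, red, green, blue); there is no depth.
- get_calibration(name): a dict with "camera_matrix" (3x3 intrinsics, pixels), "rvec" (rotation vector, rad) and "tvec" (3), from world to camera coordinates, as OpenCV has them. Camera axes: x right, y down, z forward; pixel columns grow to the right and rows downward; lengths in m; the calibration is good to about 2 mm. A picture is of the moment at which its call begins: read the wrist's pose just before it. get_calibration takes no time and is no camera call; for the wrist camera it gives the pose at the moment of the call.
- manip.sign_off(): hands the job in; it is judged then, once.
Trained networks look in the newest picture that a camera, given by its name, has taken for a name from the list of things; names that differ only in an ending like _2 or _b are one class to them, and where a whole thing is asked for, a point or a joint stands for the part that bears it (a point fixed in the world has none). Each returns a list of dicts, best first, with "conf" (0 to 1); they miss things now and then, are a little off and sometimes report something else, mostly with a low value. They report only what shows in the picture. A call takes as long as a camera call.
- cut_out(camera, target): "region" (420x560 bool, what is visible of it) and "location" ([column, row] in pixels, amid what is visible of it).
The state is a dict: "time": time; "joints": joint angles; "joint_velocities": joint speeds; "effort": joint torques, N m; "tcp_pos": TCP position; "tcp_rot": TCP orientation; "ft_force": force on the tool from outside, world axes, zero at the start; "moment": the same for the moment, N m; "gripper_width": opening from 0.0 (shut) to 1.0 (fully open); "grip_force": force on a finger pad.
Only numpy, scipy, OpenCV 4.12 (cv2) and the standard library are available. Lean on these libraries where they do the work, as an engineer would, in place of code of your own. Each camera call takes 0.05 s, during which the arm holds its last target. There are 200 camera calls.

## Working session

There is one attempt and no reset: what is moved stays moved. The work goes in short steps, Python scripts to look and compute and a shell command to move; the robot and the scene stay as the last step left them, time stands still between calls to the robot, and variables do not carry over. Pictures are saved under pics/ and viewed, at most 10 in all, crops included, and the job is handed in when it is done.

```bash
ls -la; mkdir -p pics; python3 -m jog --help 2>&1 | head -40; python3 - <<'E'
from plant import manip,capture,get_calibration
import cv2,numpy as np
o=manip.get_obs(); print({k:np.round(v,3).tolist() for k,v in o.items()})
a=capture("scene");b=capture("top");w=capture("wrist")
for n,i in(("s0",a),("t0",b),("w0",w)):cv2.imwrite(f"pics/{n}.png",i[:,:,::-1])
cv2.imwrite("pics/st.png",cv2.resize(np.vstack([a,b])[:,:,::-1],None,fx=.71,fy=.71))
for n in("scene","top","wrist"):
  c=get_calibration(n);R=cv2.Rodrigues(np.array(c["rvec"]))[0];print(n,np.round(-R.T@np.ravel(c["tvec"]),3),np.round(R,2).tolist(),np.round(c["camera_matrix"],1).tolist())
E
```

```text
total 12
drwxr-xr-x  3 agent agent 4096 Dec  2 13:31 .
drwxr-xr-x 23 root  root  4096 Dec  2 13:31 ..
drwxr-xr-x  2 agent agent 4096 Dec  2 13:31 pics
invalid input: not JSON, or not a number
{'time': 0.0, 'joints': [1.318, 0.239, -0.014, 1.319, -0.0, 1.571], 'joint_velocities': [0.0, 0.001, 0.0, -0.001, -0.0, -0.0], 'effort': [0.001, -53.878, 34.643, 0.019, 0.0, 0.0], 'tcp_pos': [0.131, 0.508, 0.404], 'tcp_rot': [[-0.968, 0.25, -0.0], [0.25, 0.968, -0.001], [-0.0, -0.001, -1.0]], 'ft_force': [0.299, -0.362, 0.096], 'moment': [0.006, 0.032, 0.034], 'grip_force': 0.0, 'gripper_width': 1.0}
scene [-0.09  -0.117  0.71 ] [[0.52, -0.85, -0.02], [-0.53, -0.31, -0.79], [0.67, 0.42, -0.62]] [[521.0, 0.0, 272.2], [0.0, 521.0, 206.9], [0.0, 0.0, 1.0]]
top [0.415 0.244 0.972] [[-0.02, -1.0, -0.02], [-0.99, 0.02, -0.13], [0.13, 0.01, -0.99]] [[451.8, 0.0, 279.9], [0.0, 451.8, 212.8], [0.0, 0.0, 1.0]]
wrist [0.065 0.527 0.374] [[0.25, 0.97, -0.0], [0.93, -0.24, 0.28], [0.27, -0.07, -0.96]] [[342.1, 0.0, 277.7], [0.0, 342.1, 208.6], [0.0, 0.0, 1.0]]
```

View pics/st.png

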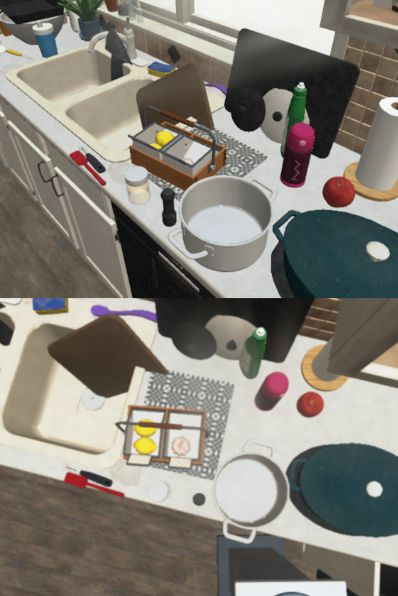

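```bash
cat > h.py <<'E'
import cv2,numpy as np
from plant import manip,capture,get_calibration,cut_out
def ray(cam,px):
    c=get_calibration(cam);R=cv2.Rodrigues(np.array(c["rvec"]))[0];t=np.ravel(c["tvec"])
    d=R.T@np.linalg.inv(c["camera_matrix"])@np.array([px[0],px[1],1.]);return -R.T@t,d/np.linalg.norm(d)
def proj(cam,P):
    c=get_calibration(cam);return cv2.projectPoints(np.array(P,float).reshape(-1,1,3),np.array(c["rvec"]),np.array(c["tvec"]),np.array(c["camera_matrix"]),None)[0][:,0]
def onz(cam,px,z):
    o,d=ray(cam,px);return o+d*(z-o[2])/d[2]
def tri(rs):
    A=[np.eye(3)-np.outer(d,d) for o,d in rs];return np.linalg.solve(sum(A),sum(a@o for a,(o,d) in zip(A,rs)))
E
python3 - <<'E'
from h import *
for n in ["caddy","handle_bar","lemon_bin","garlic_bin","lemon_bin_lip","lemon_bin_tab","lemon_a_center","saucepan","honey_jar","pepper_grinder"]:
  for c in ("scene","top"):
    for r in cut_out(c,n)[:2]:
      m=r["region"].astype(np.uint8);print(n,c,round(r["conf"],2),np.round(r["location"]),m.sum(),cv2.boundingRect(m), np.round(cv2.minAreaRect(cv2.findNonZero(m)),1) .tolist() if 0 else [np.round(v,1).tolist() for v in cv2.minAreaRect(cv2.findNonZero(m))] if m.sum() else '')
E
```

```text
caddy scene 0.6 [245. 237.] 4458 (182, 148, 138, 120) [[249.9, 211.2], [137.7, 91.7], 26.6]
caddy top 0.9 [230. 180.] 2031 (162, 150, 131, 86) [[226.5, 192.6], [131.3, 79.7], 4.2]
handle_bar scene 0.76 [262. 170.] 1027 (203, 148, 102, 91) [[258.2, 185.9], [128.4, 45.1], 32.6]
handle_bar top 0.69 [231. 180.] 978 (162, 172, 131, 27) [[227.1, 184.0], [131.1, 19.4], 3.9]
lemon_bin scene 0.85 [207. 196.] 1494 (181, 171, 77, 54) [[216.8, 193.9], [67.5, 47.4], 26.6]
lemon_bin top 0.67 [195. 196.] 2737 (173, 154, 60, 83) [[201.5, 196.2], [55.5, 82.2], 5.0]
garlic_bin scene 0.59 [264. 215.] 2462 (226, 190, 83, 58) [[264.6, 216.6], [72.4, 49.8], 28.1]
garlic_bin top 0.74 [256. 197.] 3207 (229, 159, 57, 83) [[256.6, 200.3], [53.8, 81.2], 3.1]
lemon_bin_lip scene 0.95 [213. 196.] 1616 (183, 172, 74, 53) [[217.2, 194.5], [63.8, 48.1], 27.5]
lemon_bin_lip top 0.6 [196. 194.] 2758 (173, 154, 61, 83) [[201.8, 195.8], [55.9, 83.4], 6.2]
lemon_bin_lip top 0.54 [234. 177.] 2196 (162, 149, 131, 88) [[226.5, 191.4], [131.3, 79.2], 5.2]
lemon_bin_tab scene 0.89 [215. 196.] 1616 (181, 172, 76, 53) [[216.3,
[... 766 characters left out ...]
03.5, 208.0], [25.5, 29.5], 63.4]
honey_jar scene 0.7 [194. 261.] 1599 (176, 234, 36, 55) [[194.0, 260.8], [54.7, 32.1], 81.9]
honey_jar top 0.69 [224. 268.] 819 (207, 256, 34, 30) [[223.5, 270.5], [29.0, 33.0], 90.0]
honey_jar top 0.45 [234. 179.] 1759 (162, 150, 131, 86) [[226.4, 191.7], [130.9, 78.3], 4.5]
pepper_grinder scene 0.87 [236. 290.] 918 (226, 264, 23, 55) [[237.2, 291.0], [54.4, 20.2], 86.1]
pepper_grinder scene 0.64 [263. 172.] 772 (203, 149, 101, 88) [[258.4, 185.3], [127.0, 42.8], 32.6]
pepper_grinder top 0.63 [279. 282.] 222 (271, 275, 18, 16) [[279.5, 282.5], [15.6, 15.6], 45.0]
pepper_grinder top 0.43 [198. 195.] 2520 (173, 155, 60, 82) [[201.6, 195.9], [55.1, 80.2], 5.0]
```

The overview shows the caddy on the mat at about (230,195) in the top view. The lemon bin is in the left pocket, the pan is at about (351,272), and the jar and grinder stand in front. I'll zoom in on the caddy.

```bash
python3 - <<'E'
import cv2,numpy as np
a=cv2.imread("pics/s0.png")[140:275,175:325];b=cv2.imread("pics/t0.png")[140:245,155:300]
cv2.imwrite("pics/zs.png",cv2.resize(a,None,fx=4,fy=4,interpolation=2));cv2.imwrite("pics/zt.png",cv2.resize(b,None,fx=5,fy=5,interpolation=2))
E
```

```text
(no output)
```

View pics/zs.png

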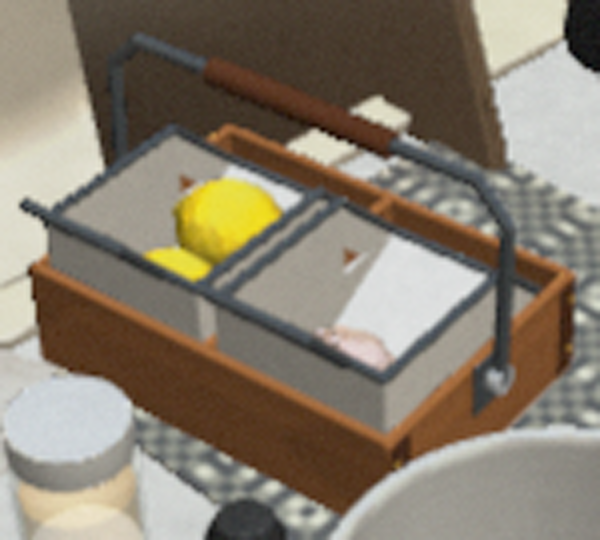

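View pics/zt.png

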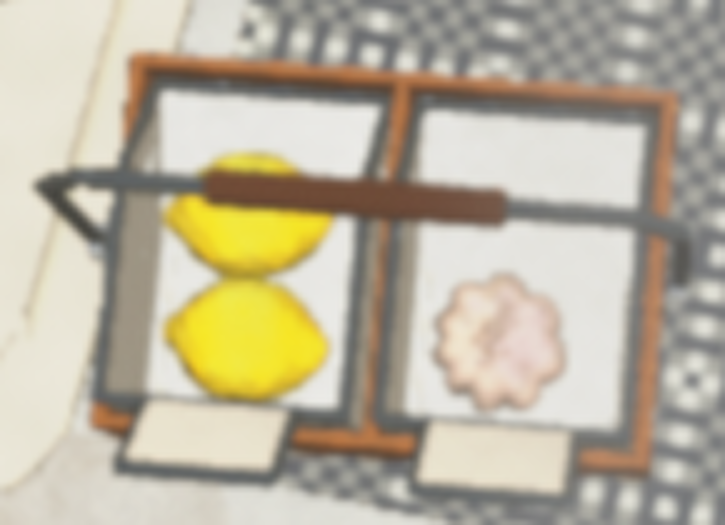

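The scene crop shows the bar from (226,157) to (273,176). The top crop shows both lemons lying crosswise in the left bin, with tab ends near (179,233) to (210,234). Next I'll fit the poses to both views.

```bash
python3 - <<'E'
from h import *
from scipy.optimize import least_squares
S=lambda x,y:(175+x/4,140+y/4)
T=lambda x,y:(155+x/5,140+y/5)
h=.068
pts=[("top",T(133,58),(.078,.113,h)),("top",T(675,95),(.078,-.113,h)),("top",T(648,470),(-.078,-.113,h)),("top",T(95,428),(-.078,.113,h)),
("top",T(119,466),(-.0996,.085,.131)),("top",T(275,470),(-.0996,.025,.131)),("top",T(415,487),(-.0996,-.025,.131)),("top",T(570,492),(-.0996,-.085,.131)),
("top",T(207,187),("b",.055)),("top",T(504,207),("b",-.055)),("scene",S(205,70),("b",.055)),("scene",S(392,145),("b",-.055)),
("scene",S(573,272),(.078,-.113,h)),("scene",S(390,440),(-.078,-.113,h)),("scene",S(35,268),(-.078,.113,h))]
def W(p,q):
    x,y,z,a,g=p
    if q[0]=="b": q=(.105*np.sin(g),q[1],.055+.105*np.cos(g))
    c,s=np.cos(a),np.sin(a);return np.array([x+c*q[0]-s*q[1],y+s*q[0]+c*q[1],z+q[2]])
f=lambda p:np.concatenate([proj(c,[W(p,q)])[0]-np.array(u) for c,u,q in pts])
r=least_squares(f,[.45,.36,.005,0,0],loss="soft_l1");print("caddy x y z yaw handle",np.round(r.x,4));print(np.round(r.fun.reshape(-1,2),1).tolist())
# independent height of bar from two views
m=lambda a,b:np.mean([a,b],0)
print("bar tri",tri([ray("top",m(T(207,187),T(504,207))),ray("scene",m(S(205,70),S(392,145)))]).round(4), "model",W(r.x,("b",0)).round(4))
# pan: fit rim circle+height from regions
import pickle
for n,hh in(("honey_jar",.09),("pepper_grinder",.106)):print(n,onz("top",{"honey_jar":(224,268),"pepper_grinder":(279,282)}[n],hh).round(3))
cut=lambda c,n:cut_out(c,n)[0]["region"].astype(np.uint8)
m=cut("top","saucepan"); m2=cv2.morphologyEx(m,cv2.MORPH_OPEN,cv2.getStructuringElement(2,(31,31)))
e=cv2.fitEllipse(max(cv2.findContours(m2,0,1)[0],key=len));print("pan top ellipse",e,onz("top",e[0],.108).round(3),"diam",e[1][0]/451.8*(.972-.108))
for p in([.30,.09,0],):pass
E
```

```text
caddy x y z yaw handle [ 0.5787  0.3526  0.0026 -0.0867  0.0377]
[[-1.2, -1.9], [0.1, -2.1], [0.2, -1.2], [-1.2, -0.6], [-0.8, 0.9], [-0.0, 2.3], [-1.3, 0.8], [-0.2, 2.1], [-0.3, 0.2], [0.2, 0.3], [2.2, 0.9], [1.3, 0.8], [2.5, -0.8], [1.7, 1.2], [-0.8, -0.5]]
bar tri [0.5821 0.3529 0.164 ] model [0.5827 0.3523 0.1625]
honey_jar [0.423 0.366 0.09 ]
pepper_grinder [0.395 0.259 0.106]
pan top ellipse ((352.5817565917969, 270.1102600097656), (106.67821502685547, 108.775390625), 149.7914581298828) [0.415 0.12  0.108] diam 0.2040061482585284
```

```bash
python3 -m jog '[{"roll":-0.083,"gripper":1},{"roll":-0.083,"gripper":1},{"dx":-38,"dy":-10,"gripper":1},{"dx":-38,"dy":-10,"gripper":1},{"dx":-38,"dy":-10,"gripper":1}]'; python3 -m jog '[{"dx":-38,"dy":-10,"gripper":1},{"dx":-38,"dy":-10,"gripper":1},{"dx":-38,"dy":-10,"gripper":1},{"dx":-38,"dy":-10,"gripper":1},{"gripper":1}]'; python3 - <<'E'
from h import *
o=manip.get_obs(); print({k:np.round(v,3).tolist() for k,v in o.items()})
E
```

```text
{'time': 1.2, 'joints': [1.318, 0.238, -0.013, 1.319, -0.0, 1.571], 'joint_velocities': [0.0, 0.001, 0.001, 0.001, -0.001, -0.002], 'effort': [-0.001, -53.859, 34.669, 0.003, 0.0, -0.0], 'tcp_pos': [0.131, 0.508, 0.405], 'tcp_rot': [[-0.968, 0.25, -0.0], [0.25, 0.968, -0.0], [-0.0, -0.0, -1.0]], 'ft_force': [0.425, 1.437, 0.218], 'moment': [-0.064, 0.03, -0.03], 'grip_force': 0.0, 'gripper_width': 1.0}validation failed for argument at $[0]...
validation failed for argument at $[0]...
```

```bash
python3 -m jog '[{"dx":0,"dy":0,"dz":0,"roll":-0.083,"gripper":1},{"dx":0,"dy":0,"dz":0,"roll":-0.083,"gripper":1}]'
```

```text
time: 1.37
tcp_pos: [0.1313, 0.5083, 0.4047]
tcp_rot: [[-0.997, 0.083, -0.0], [0.083, 0.997, -0.0], [0.0, -0.0, -1.0]]
ft_force: [0.4, 0.2, 0.0]
gripper_width: 0.746
grip_force: 0.0
```

```bash
python3 -m jog '[{"dx":-38,"dy":-10,"dz":0,"roll":0,"gripper":1},{"dx":-38,"dy":-10,"dz":0,"roll":0,"gripper":1},{"dx":-38,"dy":-10,"dz":0,"roll":0,"gripper":1},{"dx":-38,"dy":-10,"dz":0,"roll":0,"gripper":1},{"dx":-38,"dy":-10,"dz":0,"roll":0,"gripper":1}]'; python3 -m jog '[{"dx":-38,"dy":-10,"dz":0,"roll":0,"gripper":1},{"dx":-38,"dy":-10,"dz":0,"roll":0,"gripper":1},{"dx":-38,"dy":-10,"dz":0,"roll":0,"gripper":1},{"dx":-38,"dy":-10,"dz":0,"roll":0,"gripper":1},{"dx":-38,"dy":-10,"dz":0,"roll":0,"gripper":1}]'
```

```text
time: 1.78
tcp_pos: [0.3177, 0.4411, 0.4048]
tcp_rot: [[-0.996, 0.086, 0.0], [0.086, 0.996, 0.0], [-0.0, 0.0, -1.0]]
ft_force: [0.7, 1.7, 0.7]
gripper_width: 0.005
grip_force: 0.0
time: 2.2
tcp_pos: [0.503, 0.3746, 0.4047]
tcp_rot: [[-0.996, 0.087, 0.0], [0.087, 0.996, 0.0], [-0.0, 0.0, -1.0]]
ft_force: [0.3, 1.1, 0.3]
gripper_width: -0.001
grip_force: 0.0
```

```bash
python3 -m jog '[{"dx":0,"dy":-8,"dz":41,"roll":0,"gripper":1},{"dx":0,"dy":-7,"dz":41,"roll":0,"gripper":1},{"dx":-25,"dy":0,"dz":0,"roll":0,"gripper":1},{"dx":-25,"dy":0,"dz":0,"roll":0,"gripper":1},{"dx":-20,"dy":0,"dz":1,"roll":0,"gripper":1}]'; python3 -m jog '[{"dx":-20,"dy":0,"dz":4,"roll":0,"gripper":1},{"dx":-18,"dy":0,"dz":8,"roll":0,"gripper":1},{"dx":-15,"dy":0,"dz":10,"roll":0,"gripper":1},{"dx":-12,"dy":0,"dz":10,"roll":0,"gripper":1},{"dx":-11,"dy":0,"dz":12,"roll":0,"gripper":1}]'
python3 - <<'E'
from h import *
i=capture("scene");w=capture("wrist");cv2.imwrite("pics/p1.png",cv2.resize(np.hstack([i,w])[:,:,::-1],None,fx=.71,fy=.71))
E
```

```text
time: 2.62
tcp_pos: [0.5702, 0.3539, 0.3202]
tcp_rot: [[-0.996, 0.087, -0.002], [0.087, 0.996, -0.002], [0.002, -0.002, -1.0]]
ft_force: [-0.7, 0.0, -0.8]
gripper_width: -0.001
grip_force: 1.0
time: 3.03
tcp_pos: [0.6462, 0.348, 0.2771]
tcp_rot: [[-0.996, 0.087, -0.0], [0.087, 0.996, -0.0], [0.0, -0.0, -1.0]]
ft_force: [-2.6, -0.6, -0.5]
gripper_width: 0.001
grip_force: 1.6
```

View pics/p1.png

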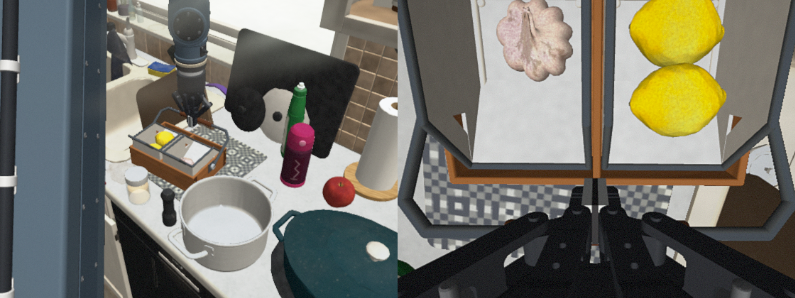

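The scene crop shows the handle leaning well back, and in the wrist view the bar is against the closed fingers at about (595,215). Next I'll press it down from above.

```bash
python3 -m jog '[{"dx":5,"dy":0,"dz":-35,"roll":0,"gripper":1},{"dx":-38,"dy":0,"dz":0,"roll":0,"gripper":1},{"dx":0,"dy":0,"dz":15,"roll":0,"gripper":1},{"dx":0,"dy":0,"dz":15,"roll":0,"gripper":1},{"dx":0,"dy":0,"dz":15,"roll":0,"gripper":1}]';python3 -m jog '[{"dx":0,"dy":0,"dz":2,"roll":0,"gripper":1},{"dx":0,"dy":0,"dz":0,"roll":0,"gripper":1}]'; python3 - <<'E'
from h import *
w=capture("scene");cv2.imwrite("pics/p2.png",cv2.resize(w[100:300,150:350,::-1],None,fx=3,fy=3,interpolation=2))
E
```

```text
time: 3.55
tcp_pos: [0.6844, 0.3455, 0.2734]
tcp_rot: [[-0.996, 0.089, 0.023], [0.089, 0.996, 0.003], [-0.022, 0.005, -1.0]]
ft_force: [37.0, -4.6, 16.6]
gripper_width: 0.0
grip_force: 20.4
time: 3.72
tcp_pos: [0.6837, 0.3452, 0.2705]
tcp_rot: [[-0.996, 0.089, 0.02], [0.089, 0.996, 0.003], [-0.019, 0.005, -1.0]]
ft_force: [26.9, -2.7, 7.3]
gripper_width: -0.0
grip_force: 13.2
```

View pics/p2.png

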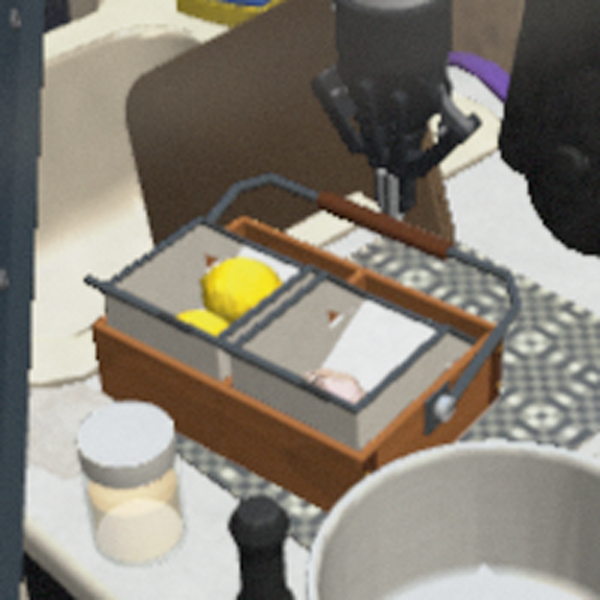

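The fingers came down behind the bar, which sits at about (385,225) in the crop, and they are pushing against it. I'll back off, lift and measure again.

```bash
python3 -m jog '[{"dx":-10,"dy":0,"dz":0,"roll":0,"gripper":1},{"dx":0,"dy":0,"dz":-41,"roll":0,"gripper":1},{"dx":0,"dy":0,"dz":-30,"roll":0,"gripper":1},{"dx":40,"dy":0,"dz":0,"roll":0,"gripper":1},{"dx":40,"dy":0,"dz":0,"roll":0,"gripper":1}]';python3 -m jog '[{"dx":20,"dy":0,"dz":0,"roll":0,"gripper":1},{"dx":0,"dy":0,"dz":0,"roll":0,"gripper":1}]'; python3 - <<'E'
from h import *
w=capture("scene");t=capture("top")
cv2.imwrite("pics/p3.png",np.hstack([cv2.resize(w[130:270,170:330,::-1],(400,350)),cv2.resize(t[130:250,150:300,::-1],(400,320))[:320] if 0 else cv2.resize(t[120:251,150:300,::-1],(400,350))]))
E
```

```text
time: 4.18
tcp_pos: [0.61, 0.352, 0.3399]
tcp_rot: [[-0.996, 0.088, 0.007], [0.088, 0.996, 0.004], [-0.007, 0.005, -1.0]]
ft_force: [0.2, 0.7, -0.2]
gripper_width: -0.002
grip_force: 0.0
time: 4.35
tcp_pos: [0.5842, 0.3538, 0.3385]
tcp_rot: [[-0.996, 0.084, -0.001], [0.084, 0.996, 0.0], [0.001, 0.0, -1.0]]
ft_force: [1.1, 1.2, -0.1]
gripper_width: -0.004
grip_force: 0.0
```

View pics/p3.png

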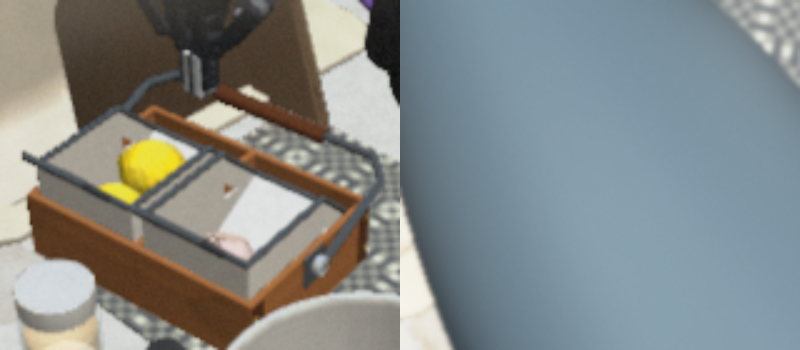

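```bash
python3 - <<'E'
from h import *
for g in np.arange(.6,1.3,.1):
    a=-.087;L=[]
    for y in(.055,-.055):
        q=(.105*np.sin(g),y,.06+.105*np.cos(g));L.append((.579+np.cos(a)*q[0]-np.sin(a)*q[1],.353+np.sin(a)*q[0]+np.cos(a)*q[1],q[2]))
    print(round(g,1),((proj("scene",L)-[170,130])*2.5).round().tolist())
E
```

```text
0.6 [[191.0, 57.0], [303.0, 100.0]]
0.7 [[198.0, 59.0], [309.0, 102.0]]
0.8 [[204.0, 62.0], [315.0, 105.0]]
0.9 [[210.0, 66.0], [320.0, 109.0]]
1.0 [[215.0, 72.0], [324.0, 115.0]]
1.1 [[219.0, 78.0], [327.0, 121.0]]
1.2 [[222.0, 85.0], [330.0, 128.0]]
```

The bar ends are at about (215,90) and (325,134). Allowing for the known bias, that fits a handle angle of about 1.25, and the caddy corners are where they were. I'll move above the lemon tab and look with the wrist camera.

```bash
python3 -m jog '[{"dx":25,"dy":15,"dz":-20,"roll":0,"gripper":0},{"dx":30,"dy":20,"dz":-10,"roll":0,"gripper":0},{"dx":33,"dy":19,"dz":0,"roll":0,"gripper":0},{"dx":0,"dy":0,"dz":0,"roll":0,"gripper":0},{"dx":0,"dy":0,"dz":0,"roll":0,"gripper":0}]'; python3 - <<'E'
from h import *
w=capture("wrist");t=capture("top")
cv2.imwrite("pics/w4.png",w[:,:,::-1])
cv2.imwrite("pics/p4.png",np.hstack([cv2.resize(w[:,:,::-1],(520,390)),t[120:510,150:420,::-1][:300] if 0 else cv2.resize(t[100:300,140:280,::-1],(273,390))]))
for n in("lemon_bin_tab","lemon_bin","garlic_bin","caddy"):
  for r in cut_out("wrist",n)[:2]:
    m=r["region"].astype(np.uint8);print(n,round(r["conf"],2),np.round(r["location"]),cv2.boundingRect(m))
a=-.087
for q in[(-.0996,.085,.136),(-.0996,.025,.136),(-.07,.085,.101),(-.07,.025,.101),(-.078,.113,.073),(-.078,-.113,.073)]:
  print(q,proj("wrist",[(.579+np.cos(a)*q[0]-np.sin(a)*q[1],.353+np.sin(a)*q[0]+np.cos(a)*q[1],q[2])]).round(1))
E
```

```text
time: 4.87
tcp_pos: [0.5049, 0.4158, 0.3672]
tcp_rot: [[-0.996, 0.084, 0.001], [0.084, 0.996, 0.0], [-0.001, 0.0, -1.0]]
ft_force: [0.3, 0.2, 0.5]
gripper_width: 0.708
grip_force: 0.0
lemon_bin_tab 0.8 [268. 261.] (209, 184, 141, 160)
lemon_bin 0.94 [265. 263.] (209, 184, 141, 160)
garlic_bin 0.88 [111. 242.] (47, 182, 166, 162)
caddy 0.98 [239. 345.] (100, 178, 255, 226)
(-0.0996, 0.085, 0.136) [[327.  191.6]]
(-0.0996, 0.025, 0.136) [[226.9 191.8]]
(-0.07, 0.085, 0.101) [[318.8 220.5]]
(-0.07, 0.025, 0.101) [[235.6 220.7]]
(-0.078, 0.113, 0.073) [[350.3 200. ]]
(-0.078, -0.113, 0.073) [[ 65.7 200.6]]
```

View pics/p4.png

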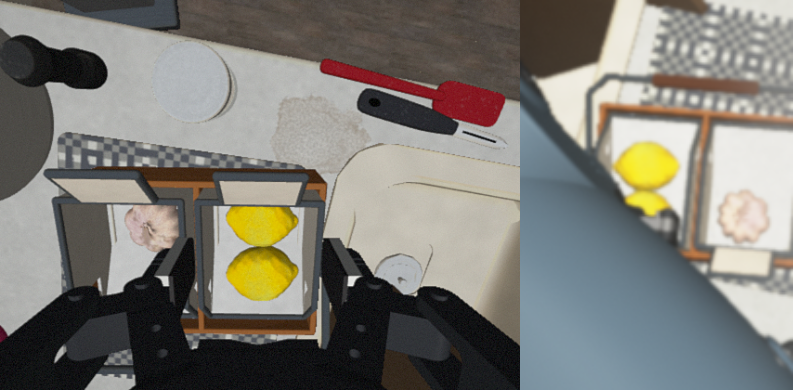

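In the wrist view the lemon tab's outer edge runs from (232,187) to (334,187). I'll compute the grasp offsets from that.

```bash
python3 - <<'E'
from h import *
o=manip.get_obs();R=np.array(o["tcp_rot"]);p=np.array(o["tcp_pos"])
L=onz("wrist",(333.5,187),.136);Q=onz("wrist",(232.5,187),.136)
d=L-Q;print(L,Q,np.linalg.norm(d),"yaw err rad",np.arctan2(d@R[:,0],d@R[:,1]))
m=(L+Q)/2; print("mid in tool mm",(R.T@(m-p)*1e3).round(1),p,o["gripper_width"])
E
```

```text
[0.48470264 0.45033696 0.136     ] [0.4793368  0.39027334 0.136     ] 0.06030282437681639 yaw err rad -0.0007079732402862778
mid in tool mm [ 25.    4.4 230.4] [0.50662013 0.41380017 0.36637006] 1.0018940068755946
```

```bash
python3 -m jog '[{"dx":5,"dy":2.5,"dz":36,"roll":0,"gripper":0},{"dx":4,"dy":2,"dz":36,"roll":0,"gripper":0},{"dx":0,"dy":0,"dz":32,"roll":0,"gripper":0},{"dx":0,"dy":0,"dz":0,"roll":0,"gripper":0},{"dx":0,"dy":0,"dz":0,"roll":0,"gripper":0.3}]'; python3 -m jog '[{"dx":0,"dy":0,"dz":0,"roll":0,"gripper":0.3},{"dx":0,"dy":0,"dz":0,"roll":0,"gripper":0.3},{"dx":0,"dy":0,"dz":0,"roll":0,"gripper":0.3},{"dx":0,"dy":0,"dz":0,"roll":0,"gripper":0.3}]'; python3 -m jog '[{"dx":0,"dy":0,"dz":0,"roll":0,"gripper":0.32},{"dx":0,"dy":0,"dz":0,"roll":0,"gripper":0.32}]';python3 -m jog '[{"dx":0,"dy":0,"dz":0,"roll":0,"gripper":0.34},{"dx":0,"dy":0,"dz":0,"roll":0,"gripper":0.34}]';python3 -m jog '[{"dx":0,"dy":0,"dz":0,"roll":0,"gripper":0.4},{"dx":0,"dy":0,"dz":0,"roll":0,"gripper":0.4}]'
```

```text
time: 5.58
tcp_pos: [0.4971, 0.419, 0.2617]
tcp_rot: [[-0.996, 0.088, -0.003], [0.088, 0.996, -0.003], [0.003, -0.003, -1.0]]
ft_force: [1.0, 0.3, 1.2]
gripper_width: 0.881
grip_force: 0.0
time: 5.92
tcp_pos: [0.4976, 0.4199, 0.2649]
tcp_rot: [[-0.996, 0.087, 0.002], [0.087, 0.996, 0.002], [-0.002, 0.002, -1.0]]
ft_force: [-0.9, -2.6, 6.8]
gripper_width: 0.703
grip_force: 13.1
time: 6.08
tcp_pos: [0.4974, 0.4199, 0.265]
tcp_rot: [[-0.996, 0.087, 0.003], [0.087, 0.996, 0.002], [-0.003, 0.002, -1.0]]
ft_force: [-1.4, -2.4, 8.2]
gripper_width: 0.686
grip_force: 54.7
time: 6.25
tcp_pos: [0.4974, 0.4199, 0.2651]
tcp_rot: [[-0.996, 0.087, 0.003], [0.087, 0.996, 0.002], [-0.003, 0.002, -1.0]]
ft_force: [-2.1, -3.1, 9.1]
gripper_width: 0.69
grip_force: 63.4
time: 6.42
tcp_pos: [0.4974, 0.4199, 0.265]
tcp_rot: [[-0.996, 0.087, 0.003], [0.087, 0.996, 0.002], [-0.003, 0.002, -1.0]]
ft_force: [-1.4, -3.4, 8.9]
gripper_width: 0.687
grip_force: 63.4
```

The grip force is controllable: 13 N at closure 0.30 and 55 N at 0.32. I'll lift part way and use the wrist view to check that the bin stays upright.

```bash
cat >> h.py <<'E'
def chk(tag):
    w=capture("wrist");cv2.imwrite(f"pics/{tag}.png",w[:,:,::-1]);s=capture("scene");cv2.imwrite(f"pics/{tag}s.png",s[:,:,::-1])
    for c in("wrist","scene"):
        for n in("lemon_bin","lemon_a_center"):
            for r in cut_out(c,n)[:2]:
                m=r["region"].astype(np.uint8);print(c,n,round(r["conf"],2),np.round(r["location"]).tolist(),cv2.boundingRect(m),m.sum())
    o=manip.get_obs();print({k:np.round(o[k],3).tolist() for k in("time","tcp_pos","ft_force","moment","grip_force","gripper_width")})
E
python3 -c "
from h import *
chk('l0')"
python3 -m jog '[{"dx":0,"dy":0,"dz":-6,"roll":0,"gripper":0.5},{"dx":0,"dy":0,"dz":-8,"roll":0,"gripper":0.5},{"dx":0,"dy":0,"dz":-8,"roll":0,"gripper":0.5},{"dx":0,"dy":0,"dz":-8,"roll":0,"gripper":0.5},{"dx":0,"dy":0,"dz":0,"roll":0,"gripper":0.5}]'
python3 -c "
from h import *
chk('l1')"
```

```text
wrist lemon_a_center 0.6 [278.0, 322.0] (227, 310, 109, 40) 3071
scene lemon_bin 0.7 [216.0, 208.0] (179, 177, 77, 50) 1025
scene lemon_a_center 0.61 [224.0, 207.0] (218, 204, 6, 6) 30
scene lemon_a_center 0.56 [236.0, 288.0] (226, 264, 24, 56) 970
{'time': 6.717, 'tcp_pos': [0.497, 0.42, 0.265], 'ft_force': [-1.507, -2.186, 8.625], 'moment': [-0.825, 0.301, -0.24], 'grip_force': 63.423, 'gripper_width': 0.69}
time: 7.13
tcp_pos: [0.4973, 0.42, 0.2948]
tcp_rot: [[-0.996, 0.087, 0.002], [0.087, 0.996, 0.001], [-0.001, 0.001, -1.0]]
ft_force: [0.1, -0.1, -3.9]
gripper_width: 0.69
grip_force: 68.2
wrist lemon_bin 0.62 [273.0, 292.0] (182, 245, 193, 130) 14778
wrist lemon_a_center 0.91 [278.0, 323.0] (227, 308, 108, 41) 3036
wrist lemon_a_center 0.66 [175.0, 96.0] (108, 32, 137, 125) 12924
scene lemon_bin 0.62 [216.0, 197.0] (176, 166, 91, 60) 2028
{'time': 7.433, 'tcp_pos': [0.497, 0.42, 0.292], 'ft_force': [0.61, -0.633, -5.146], 'moment': [0.065, 0.153, 0.038], 'grip_force': 67.989, 'gripper_width': 0.691}
```

```bash
python3 -m jog '[{"dx":0,"dy":0,"dz":-10,"roll":0,"gripper":0.5},{"dx":0,"dy":0,"dz":-14,"roll":0,"gripper":0.5},{"dx":0,"dy":0,"dz":-14,"roll":0,"gripper":0.5},{"dx":0,"dy":0,"dz":-14,"roll":0,"gripper":0.5},{"dx":0,"dy":0,"dz":-8,"roll":0,"gripper":0.5}]'
python3 -c "
from h import *
chk('l2')"
```

```text
time: 7.85
tcp_pos: [0.497, 0.4199, 0.3549]
tcp_rot: [[-0.996, 0.087, 0.001], [0.087, 0.996, 0.001], [-0.001, 0.001, -1.0]]
ft_force: [-1.1, 0.5, -4.7]
gripper_width: 0.687
grip_force: 68.6
wrist lemon_bin 0.75 [274.0, 285.0] (182, 234, 193, 142) 16492
wrist lemon_a_center 0.83 [278.0, 322.0] (228, 309, 108, 40) 3047
scene lemon_bin 0.63 [220.0, 175.0] (172, 140, 96, 69) 3492
{'time': 8.15, 'tcp_pos': [0.497, 0.42, 0.352], 'ft_force': [0.245, -0.582, -5.81], 'moment': [0.029, 0.422, -0.029], 'grip_force': 68.573, 'gripper_width': 0.687}
```

```bash
python3 -m jog '[{"dx":0,"dy":0,"dz":-18,"roll":0,"gripper":0.5},{"dx":0,"dy":-8,"dz":-22,"roll":0,"gripper":0.5},{"dx":5,"dy":-15,"dz":-22,"roll":0,"gripper":0.5},{"dx":10,"dy":-20,"dz":-22,"roll":0,"gripper":0.5},{"dx":10,"dy":-25,"dz":-16,"roll":0,"gripper":0.5}]'; python3 -m jog '[{"dx":12,"dy":-25,"dz":-6,"roll":0,"gripper":0.5},{"dx":12,"dy":-25,"dz":0,"roll":0,"gripper":0.5},{"dx":12,"dy":-25,"dz":0,"roll":0,"gripper":0.5},{"dx":12,"dy":-25,"dz":0,"roll":0,"gripper":0.5},{"dx":12,"dy":-25,"dz":0,"roll":0,"gripper":0.5}]'; python3 -m jog '[{"dx":12,"dy":-25,"dz":0,"roll":0,"gripper":0.5},{"dx":12,"dy":-25,"dz":0,"roll":0,"gripper":0.5},{"dx":12,"dy":-25,"dz":0,"roll":0,"gripper":0.5},{"dx":10,"dy":-20,"dz":0,"roll":0,"gripper":0.5},{"dx":4,"dy":-10,"dz":0,"roll":0,"gripper":0.5}]'; python3 -m jog '[{"dx":0,"dy":-6,"dz":0,"roll":0,"gripper":0.5},{"dx":0,"dy":0,"dz":0,"roll":0,"gripper":0.5}]'
python3 -c "
from h import *
chk('l3')
print(manip.get_obs()['tcp_rot'])
t=capture('top')
for n in('saucepan','caddy'):
  for r in cut_out('scene',n)[:1]: print(n,r['conf'],r['location'],cv2.boundingRect(r['region'].astype(np.uint8)))
"
```

```text
time: 8.57
tcp_pos: [0.4661, 0.3543, 0.4532]
tcp_rot: [[-0.996, 0.086, -0.0], [0.086, 0.996, 0.0], [0.0, 0.0, -1.0]]
ft_force: [0.6, -0.7, -5.0]
gripper_width: 0.686
grip_force: 68.8
time: 8.98
tcp_pos: [0.3946, 0.2337, 0.4581]
tcp_rot: [[-0.996, 0.087, -0.001], [0.087, 0.996, -0.001], [0.001, -0.001, -1.0]]
ft_force: [-0.7, 0.4, -4.5]
gripper_width: 0.689
grip_force: 68.7
time: 9.4
tcp_pos: [0.3347, 0.1328, 0.4585]
tcp_rot: [[-0.996, 0.087, -0.001], [0.087, 0.996, -0.001], [0.001, -0.001, -1.0]]
ft_force: [0.0, 0.0, -4.9]
gripper_width: 0.688
grip_force: 68.7
time: 9.57
tcp_pos: [0.3362, 0.1281, 0.4588]
tcp_rot: [[-0.996, 0.088, 0.001], [0.088, 0.996, -0.0], [-0.001, 0.0, -1.0]]
ft_force: [0.3, 0.0, -5.8]
gripper_width: 0.693
grip_force: 68.7
wrist lemon_bin 0.89 [273.0, 288.0] (182, 233, 194, 142) 16861
wrist lemon_a_center 0.8 [278.0, 325.0] (227, 308, 107, 40) 2921
scene lemon_bin 0.87 [313.0, 237.0] (261, 189, 118, 95) 5881
{'time': 9.867, 'tcp_pos': [0.337, 0.129, 0.459], 'ft_force': [0.824, 1.111, -5.575], 'moment': [0.052, 0.353, 0.029], 'grip_force': 68.734, 'gripper_width': 0.688}
[[-9.96298560e-01  8.59587154e-02 -5.28499448e-04]
 [ 8.59588054e-02  9.96298681e-01 -1.49961036e-04]
 [ 5.13652845e-04 -1.94835145e-04 -9.99999849e-01]]
saucepan 0.6 [317.7, 318.8] (237, 249, 153, 134)
caddy 0.84 [218.9, 213.8] (181, 159, 98, 112)
```

```bash
python3 -m jog '[{"dx":0,"dy":0,"dz":0,"roll":0,"gripper":0.32},{"dx":0,"dy":0,"dz":0,"roll":0,"gripper":0.32},{"dx":0,"dy":0,"dz":0,"roll":0,"gripper":0.314}]';python3 -m jog '[{"dx":0,"dy":0,"dz":0,"roll":0,"gripper":0.308},{"dx":0,"dy":0,"dz":0,"roll":0,"gripper":0.308},{"dx":0,"dy":0,"dz":0,"roll":0,"gripper":0.308}]'
python3 -c "
from h import *
chk('m0')"
python3 -m jog '[{"dx":0,"dy":0,"dz":0,"roll":0,"gripper":0.303},{"dx":0,"dy":0,"dz":0,"roll":0,"gripper":0.303},{"dx":0,"dy":0,"dz":0,"roll":0,"gripper":0.303}]'
python3 -c "
from h import *
chk('m1')"
```

```text
time: 10.27
tcp_pos: [0.3362, 0.1287, 0.4588]
tcp_rot: [[-0.996, 0.087, -0.0], [0.087, 0.996, -0.0], [0.0, -0.0, -1.0]]
ft_force: [0.4, -0.6, -4.7]
gripper_width: 0.691
grip_force: 66.4
time: 10.52
tcp_pos: [0.3361, 0.1286, 0.4589]
tcp_rot: [[-0.996, 0.087, 0.0], [0.087, 0.996, -0.0], [-0.0, -0.0, -1.0]]
ft_force: [-0.4, -0.2, -4.9]
gripper_width: 0.692
grip_force: 43.7
wrist lemon_bin 0.87 [274.0, 290.0] (183, 233, 192, 142) 16510
wrist lemon_a_center 0.86 [276.0, 321.0] (228, 309, 105, 38) 2830
scene lemon_bin 0.56 [313.0, 236.0] (262, 189, 116, 95) 5931
{'time': 10.817, 'tcp_pos': [0.336, 0.129, 0.459], 'ft_force': [-0.884, 0.432, -5.15], 'moment': [0.065, 0.396, 0.013], 'grip_force': 43.744, 'gripper_width': 0.69}
time: 11.07
tcp_pos: [0.3361, 0.1286, 0.4587]
tcp_rot: [[-0.996, 0.087, -0.0], [0.087, 0.996, -0.0], [0.0, -0.0, -1.0]]
ft_force: [-0.9, -0.3, -5.4]
gripper_width: 0.701
grip_force: 25.6
wrist lemon_bin 0.62 [272.0, 271.0] (179, 208, 198, 167) 20094
wrist lemon_a_center 0.69 [279.0, 311.0] (245, 304, 72, 17) 869
scene lemon_bin 0.92 [297.0, 246.0] (255, 192, 116, 101) 6518
{'time': 11.367, 'tcp_pos': [0.336, 0.129, 0.459], 'ft_force': [-0.728, -0.138, -4.524], 'moment': [0.055, 0.28, 0.014], 'grip_force': 25.631, 'gripper_width': 0.697}
```

It is pivoting under control at 25 N. I'll keep going.

```bash
python3 -m jog '[{"dx":0,"dy":0,"dz":0,"roll":0,"gripper":0.302},{"dx":0,"dy":0,"dz":0,"roll":0,"gripper":0.302},{"dx":0,"dy":0,"dz":0,"roll":0,"gripper":0.302},{"dx":0,"dy":0,"dz":0,"roll":0,"gripper":0.302}]'
python3 -c "
from h import *
chk('m2')"
python3 -m jog '[{"dx":0,"dy":0,"dz":0,"roll":0,"gripper":0.300},{"dx":0,"dy":0,"dz":0,"roll":0,"gripper":0.300},{"dx":0,"dy":0,"dz":0,"roll":0,"gripper":0.300},{"dx":0,"dy":0,"dz":0,"roll":0,"gripper":0.300}]'
python3 -c "
from h import *
chk('m3')"
```

```text
time: 11.7
tcp_pos: [0.3362, 0.1286, 0.4588]
tcp_rot: [[-0.996, 0.087, -0.0], [0.087, 0.996, -0.0], [-0.0, -0.0, -1.0]]
ft_force: [-0.5, 0.8, -5.0]
gripper_width: 0.697
grip_force: 21.4
wrist lemon_bin 0.65 [273.0, 271.0] (178, 208, 201, 168) 20246
wrist lemon_a_center 0.68 [276.0, 309.0] (244, 303, 72, 18) 951
scene lemon_bin 0.69 [297.0, 242.0] (255, 192, 116, 101) 6477
{'time': 12.0, 'tcp_pos': [0.336, 0.129, 0.459], 'ft_force': [0.426, 0.122, -4.795], 'moment': [0.071, 0.301, 0.044], 'grip_force': 21.392, 'gripper_width': 0.7}
time: 12.33
tcp_pos: [0.3361, 0.1286, 0.4587]
tcp_rot: [[-0.996, 0.087, -0.0], [0.087, 0.996, -0.0], [0.0, -0.0, -1.0]]
ft_force: [-1.6, -0.3, -5.6]
gripper_width: 0.696
grip_force: 10.9
wrist lemon_bin 0.72 [279.0, 223.0] (166, 120, 225, 210) 39170
scene lemon_bin 0.92 [282.0, 264.0] (226, 196, 117, 125) 8551
scene lemon_a_center 0.72 [332.0, 329.0] (237, 247, 153, 136) 10661
{'time': 12.633, 'tcp_pos': [0.336, 0.129, 0.459], 'ft_force': [-0.575, -0.651, -3.314], 'moment': [-0.028, -0.007, -0.03], 'grip_force': 11.051, 'gripper_width': 0.701}
```

```bash
python3 -m jog '[{"dx":0,"dy":0,"dz":0,"roll":0,"gripper":0.31},{"dx":0,"dy":0,"dz":0,"roll":0,"gripper":0.5},{"dx":0,"dy":0,"dz":0,"roll":0,"gripper":0.5},{"dx":0,"dy":0,"dz":0,"roll":0,"gripper":0.5}]'
python3 -c "
from h import *
chk('m4');cv2.imwrite('pics/v8.png',np.hstack([cv2.imread('pics/m4.png')[:,100:480],cv2.imread('pics/m4s.png')[:,140:520]]))"
```

```text
time: 12.97
tcp_pos: [0.3362, 0.1286, 0.459]
tcp_rot: [[-0.996, 0.087, 0.0], [0.087, 0.996, 0.0], [-0.0, 0.0, -1.0]]
ft_force: [0.2, 0.4, -4.0]
gripper_width: 0.689
grip_force: 66.0
wrist lemon_bin 0.91 [278.0, 221.0] (167, 112, 223, 218) 40565
scene lemon_bin 0.88 [282.0, 263.0] (226, 195, 118, 126) 8662
scene lemon_a_center 0.88 [347.0, 294.0] (334, 276, 24, 32) 497
{'time': 13.267, 'tcp_pos': [0.336, 0.129, 0.459], 'ft_force': [0.103, 0.49, -3.04], 'moment': [-0.032, -0.047, -0.025], 'grip_force': 66.0, 'gripper_width': 0.687}
```

View pics/v8.png

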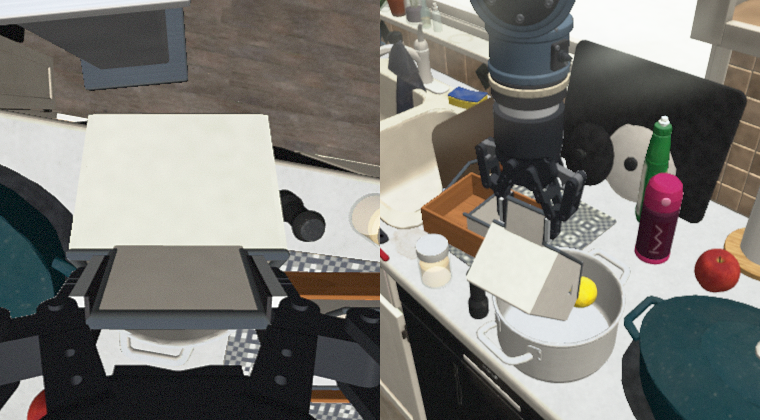

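The scene view shows the bin hanging tipped at about 60° over the pan with a lemon in the pan near (585,290). The weight reading has dropped to that of the empty bin. Next I'll raise it, confirm that both lemons are in the pan, and pick a spot on the mat to press the bin upright.

```bash
python3 -m jog '[{"dx":0,"dy":0,"dz":-15,"roll":0,"gripper":0.5},{"dx":0,"dy":0,"dz":-20,"roll":0,"gripper":0.5},{"dx":0,"dy":0,"dz":-20,"roll":0,"gripper":0.5},{"dx":-20,"dy":10,"dz":-5,"roll":0,"gripper":0.5},{"dx":-30,"dy":15,"dz":0,"roll":0,"gripper":0.5}]';  python3 -m jog '[{"dx":-35,"dy":18,"dz":0,"roll":0,"gripper":0.5},{"dx":-35,"dy":18,"dz":0,"roll":0,"gripper":0.5},{"dx":-35,"dy":10,"dz":0,"roll":0,"gripper":0.5},{"dx":-30,"dy":5,"dz":0,"roll":0,"gripper":0.5},{"dx":-20,"dy":0,"dz":0,"roll":0,"gripper":0.5}]'; 
python3 - <<'E'
from h import *
for q in[(328,120),(303,249)]:print("mat edge",onz("top",q,.005).round(3))
im=cv2.imread("pics/t0.png")
c=[(.59,.115),(.73,.115),(.73,.215),(.59,.215)]
a=-.087
def rect(cx,cy,z):return [(cx+np.cos(a)*u-np.sin(a)*v,cy+np.sin(a)*u+np.cos(a)*v,z) for u,v in((-.07,-.05),(.07,-.05),(.07,.05),(-.07,.05))]
im=cv2.polylines(im,[proj("top",rect(.69,.165,.005)).astype(np.int32)],1,(0,0,255))
s=capture("scene");capture("top")
for n in("lemon_a_center",):
  for r in cut_out("scene",n): 
    m=r["region"].astype(np.uint8);print(n,round(r["conf"],2),np.round(r["location"]),cv2.boundingRect(m),m.sum(),onz("scene",r["location"],.035).round(3))
s=s[:,:,::-1].copy();cv2.polylines(s,[proj("scene",rect(.69,.165,.005)).astype(np.int32)],1,(0,0,255))
cv2.imwrite("pics/v9.png",np.hstack([im[60:340,190:460],s[100:380,170:440]]))
print(manip.get_obs()["tcp_pos"])
E
```

```text
time: 13.68
tcp_pos: [0.3871, 0.1488, 0.5215]
tcp_rot: [[-0.996, 0.087, 0.004], [0.087, 0.996, 0.001], [-0.003, 0.002, -1.0]]
ft_force: [1.0, 0.8, -3.0]
gripper_width: 0.686
grip_force: 66.3
time: 14.1
tcp_pos: [0.5499, 0.1875, 0.5173]
tcp_rot: [[-0.996, 0.086, -0.001], [0.086, 0.996, -0.0], [0.001, -0.0, -1.0]]
ft_force: [-0.4, -0.3, -4.1]
gripper_width: 0.689
grip_force: 66.4
mat edge [0.746 0.147 0.005]
mat edge [0.461 0.209 0.005]
lemon_a_center 0.79 [348. 313.] (332, 293, 32, 40) 931 [0.458 0.084 0.035]
lemon_a_center 0.48 [285. 178.] (210, 158, 114, 82) 833 [0.74  0.371 0.035]
lemon_a_center 0.33 [238. 290.] (226, 264, 24, 55) 951 [0.407 0.27  0.035]
[0.54852813 0.18664836 0.5171881 ]
```

View pics/v9.png

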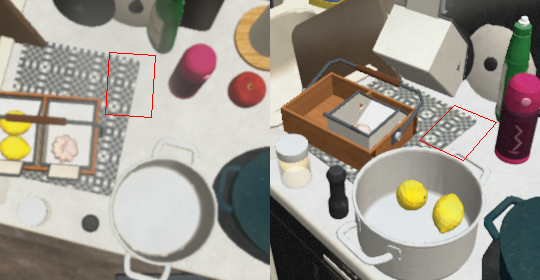

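Both lemons lie in the pan, at (410,195) and (448,213) in the crop, and the red patch on the mat is free. I'll fit the bin's pose in the hand from the wrist picture.

```bash
cat >> h.py <<'E'
from scipy.optimize import least_squares
def fitbin(px,pts,x0=(0.07,0,.2,1.0)):
    "bin pose in tool: origin (x,y,z) and tilt th (+x down); tool x=-bin x, y=y, z=down"
    o=manip.get_obs();R=np.array(o["tcp_rot"]);p=np.array(o["tcp_pos"])
    def W(v,q):
        x,y,z,t=v;c,s=np.cos(t),np.sin(t)
        X=c*q[0]+s*q[2];Z=-s*q[0]+c*q[2]
        return p+R@np.array([x-X,y+q[1],z-Z])
    f=lambda v:np.concatenate([proj("wrist",[W(v,q)])[0]-np.array(u) for u,q in zip(px,pts)])
    r=least_squares(f,x0);return r.x,r.fun.reshape(-1,2),lambda q:W(r.x,q)
E
python3 - <<'E'
from h import *
px=[(190,115),(370,115),(172,248),(385,248)]
pts=[(-.07,-.05,0),(-.07,.05,0),(-.07,-.05,.085),(-.07,.05,.085)]
v,e,W=fitbin(px,pts);print(v.round(4),np.degrees(v[3]),e.round(1).tolist())
for q in[(-.0834,0,.1014),(.07,0,0),(.07,0,.04)]:
    t=v[3];print(q,"rel tool", round(v[0]-(np.cos(t)*q[0]+np.sin(t)*q[2]),4),round(v[2]-(-np.sin(t)*q[0]+np.cos(t)*q[2]),4))
E
```

```text
[0.0175 0.002  0.2872 0.7821] 44.80896195521442 [[3.3, -1.3], [-5.5, -1.4], [-0.6, 1.1], [2.3, 1.0]]
(-0.0834, 0, 0.1014) rel tool 0.0052 0.1565
(0.07, 0, 0) rel tool -0.0322 0.3366
(0.07, 0, 0.04) rel tool -0.0603 0.3082
```

```bash
python3 -m jog '[{"dx":-30,"dy":-3,"dz":0,"roll":0,"gripper":0.5},{"dx":-35,"dy":-3,"dz":0,"roll":0,"gripper":0.5},{"dx":-35,"dy":-3,"dz":0,"roll":0,"gripper":0.5},{"dx":-33,"dy":-3,"dz":10,"roll":0,"gripper":0.5},{"dx":-20,"dy":-1.5,"dz":30,"roll":0,"gripper":0.5}]'; python3 -m jog '[{"dx":0,"dy":0,"dz":35,"roll":0,"gripper":0.5},{"dx":0,"dy":0,"dz":35,"roll":0,"gripper":0.5},{"dx":0,"dy":0,"dz":30,"roll":0,"gripper":0.5},{"dx":0,"dy":0,"dz":20,"roll":0,"gripper":0.5},{"dx":0,"dy":0,"dz":5,"roll":0,"gripper":0.31}]'; python3 -m jog '[{"dx":0,"dy":0,"dz":5,"roll":0,"gripper":0.306},{"dx":0,"dy":0,"dz":5,"roll":0,"gripper":0.306}]'
```

```text
time: 14.67
tcp_pos: [0.7004, 0.1592, 0.4823]
tcp_rot: [[-0.996, 0.087, 0.008], [0.087, 0.996, 0.001], [-0.008, 0.002, -1.0]]
ft_force: [1.2, 1.4, -2.5]
gripper_width: 0.694
grip_force: 66.5
time: 15.08
tcp_pos: [0.6966, 0.1598, 0.3498]
tcp_rot: [[-0.996, 0.087, -0.007], [0.087, 0.996, -0.001], [0.006, -0.002, -1.0]]
ft_force: [-0.8, -0.1, -4.4]
gripper_width: 0.692
grip_force: 66.4
time: 15.25
tcp_pos: [0.6982, 0.16, 0.3453]
tcp_rot: [[-0.996, 0.086, 0.002], [0.086, 0.996, 0.0], [-0.002, 0.001, -1.0]]
ft_force: [-0.1, -0.0, -3.2]
gripper_width: 0.692
grip_force: 37.1
```

```bash
python3 -m jog '[{"dx":0,"dy":0,"dz":4,"roll":0,"gripper":0.306},{"dx":2,"dy":0,"dz":4,"roll":0,"gripper":0.306},{"dx":8,"dy":0,"dz":4,"roll":0,"gripper":0.306},{"dx":12,"dy":0,"dz":4,"roll":0,"gripper":0.306}]'; python3 -m jog '[{"dx":12,"dy":0,"dz":6,"roll":0,"gripper":0.306},{"dx":12,"dy":0,"dz":6,"roll":0,"gripper":0.306},{"dx":12,"dy":0,"dz":8,"roll":0,"gripper":0.306}]'
python3 -c "
from h import *
chk('u1')"
```

```text
time: 15.58
tcp_pos: [0.6776, 0.1616, 0.3334]
tcp_rot: [[-0.996, 0.087, 0.01], [0.087, 0.996, 0.001], [-0.01, 0.002, -1.0]]
ft_force: [-2.8, -1.9, 21.5]
gripper_width: 0.693
grip_force: 37.9
time: 15.83
tcp_pos: [0.6399, 0.1649, 0.3138]
tcp_rot: [[-0.996, 0.087, 0.008], [0.087, 0.996, 0.002], [-0.007, 0.002, -1.0]]
ft_force: [-11.5, -2.5, 25.8]
gripper_width: 0.697
grip_force: 38.0
wrist lemon_bin 0.64 [278.0, 246.0] (164, 159, 229, 201) 31278
scene lemon_bin 0.58 [351.0, 208.0] (317, 168, 79, 75) 3657
scene lemon_a_center 0.91 [348.0, 311.0] (333, 293, 33, 40) 946
scene lemon_a_center 0.41 [350.0, 210.0] (318, 170, 79, 71) 3509
{'time': 16.133, 'tcp_pos': [0.639, 0.165, 0.313], 'ft_force': [-15.588, -1.26, 24.619], 'moment': [-0.386, 2.871, 0.034], 'grip_force': 37.384, 'gripper_width': 0.695}
```

```bash
python3 -m jog '[{"dx":10,"dy":0,"dz":8,"roll":0,"gripper":0.303},{"dx":9,"dy":0,"dz":9,"roll":0,"gripper":0.303},{"dx":8,"dy":0,"dz":10,"roll":0,"gripper":0.303},{"dx":6,"dy":0,"dz":10,"roll":0,"gripper":0.303},{"dx":5,"dy":0,"dz":10,"roll":0,"gripper":0.303}]'
python3 -c "
from h import *
chk('u2')"
```

```text
time: 16.55
tcp_pos: [0.6018, 0.1684, 0.2626]
tcp_rot: [[-0.996, 0.086, 0.002], [0.086, 0.996, 0.001], [-0.002, 0.001, -1.0]]
ft_force: [-3.7, -0.3, 1.8]
gripper_width: 0.696
grip_force: 14.6
wrist lemon_bin 0.93 [278.0, 281.0] (162, 211, 232, 164) 25094
wrist lemon_a_center 0.85 [93.0, 18.0] (37, 0, 107, 50) 3816
scene lemon_bin 0.56 [346.0, 227.0] (316, 196, 79, 65) 2787
scene lemon_bin 0.36 [264.0, 218.0] (223, 191, 86, 59) 2736
scene lemon_a_center 0.76 [348.0, 312.0] (333, 293, 32, 39) 910
{'time': 16.85, 'tcp_pos': [0.603, 0.168, 0.262], 'ft_force': [-2.703, -0.423, -0.443], 'moment': [0.039, 0.393, 0.039], 'grip_force': 11.991, 'gripper_width': 0.698}
```

```bash
python3 -m jog '[{"dx":0,"dy":0,"dz":2,"roll":0,"gripper":0.301},{"dx":0,"dy":0,"dz":0,"roll":0,"gripper":0.299},{"dx":0,"dy":0,"dz":0,"roll":0,"gripper":0.28},{"dx":0,"dy":0,"dz":0,"roll":0,"gripper":0},{"dx":0,"dy":0,"dz":0,"roll":0,"gripper":0}]'; python3 -m jog '[{"dx":0,"dy":0,"dz":-30,"roll":0,"gripper":0},{"dx":0,"dy":0,"dz":-40,"roll":0,"gripper":0},{"dx":0,"dy":0,"dz":-30,"roll":0,"gripper":0},{"dx":0,"dy":0,"dz":0,"roll":0,"gripper":0}]'
python3 - <<'E'
from h import *
chk('u3')
r=cut_out("wrist","lemon_bin")[0];m=r["region"].astype(np.uint8)
c=cv2.approxPolyDP(cv2.convexHull(cv2.findContours(m,0,2)[0][0]),4,True);print(c[:,0].tolist())
a=cv2.imread("pics/u3.png");cv2.imwrite("pics/v10.png",np.hstack([a,cv2.resize(cv2.imread("pics/u3s.png")[150:290,260:340],(240,420))]))
E
```

```text
time: 17.27
tcp_pos: [0.6029, 0.1681, 0.259]
tcp_rot: [[-0.996, 0.087, 0.001], [0.087, 0.996, -0.0], [-0.001, 0.0, -1.0]]
ft_force: [-0.2, 0.1, -0.9]
gripper_width: 0.972
grip_force: 0.0
time: 17.6
tcp_pos: [0.6039, 0.1685, 0.3657]
tcp_rot: [[-0.996, 0.087, 0.01], [0.087, 0.996, 0.002], [-0.009, 0.003, -1.0]]
ft_force: [0.5, -0.3, -0.2]
gripper_width: 1.003
grip_force: 0.0
wrist lemon_bin 0.66 [266.0, 249.0] (201, 164, 136, 166) 20121
wrist lemon_a_center 0.58 [155.0, 29.0] (120, 0, 69, 65) 3701
scene lemon_bin 0.92 [352.0, 224.0] (317, 189, 80, 73) 3554
scene lemon_bin 0.17 [284.0, 178.0] (208, 158, 116, 82) 831
scene lemon_a_center 0.92 [350.0, 313.0] (333, 293, 32, 39) 921
scene lemon_a_center 0.49 [266.0, 216.0] (224, 190, 84, 59) 2620
{'time': 17.9, 'tcp_pos': [0.602, 0.168, 0.357], 'ft_force': [-0.271, -0.008, 0.129], 'moment': [0.024, 0.039, -0.017], 'grip_force': 0.0, 'gripper_width': 1.001}
[[216, 165], [307, 166], [328, 182], [336, 201], [331, 312], [323, 329], [229, 325], [208, 310], [201, 199]]
```

View pics/v10.png

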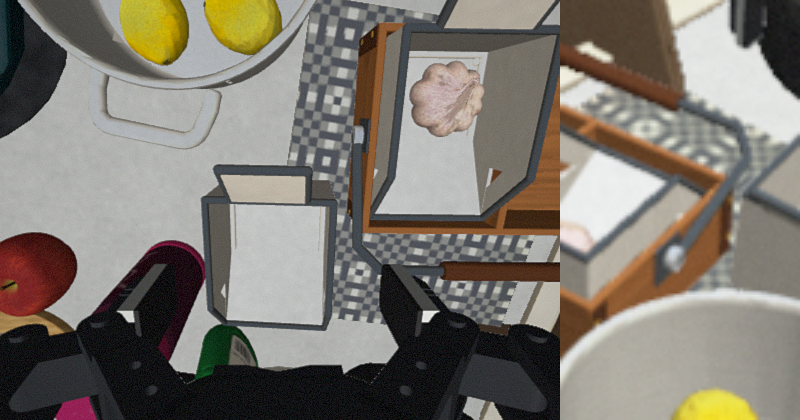

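The bin stands upright straddling the mat edge: tab edge from (216,167) to (310,168), rim front corners (204,199) and (337,199), lip corners (214,325) and (329,327). I'll solve its pose with PnP.

```bash
python3 - <<'E'
from h import *
K=np.array(get_calibration("wrist")["camera_matrix"]);c=get_calibration("wrist")
# bin +y is image right
px=np.array([(216,167),(310,168),(204,199),(337,199),(214,325),(329,327)],float)
P=np.array([(-.0996,-.03,.1203),(-.0996,.03,.1203),(-.07,-.05,.085),(-.07,.05,.085),(.07,-.05,.04),(.07,.05,.04)])
ok,rv,tv=cv2.solvePnP(P,px,K,None);e=cv2.projectPoints(P,rv,tv,K,None)[0][:,0]-px
Rc=cv2.Rodrigues(np.array(c["rvec"]))[0];Rb=Rc.T@cv2.Rodrigues(rv)[0];t=Rc.T@(tv.ravel()-np.ravel(c["tvec"]))
print("res",e.round(1).tolist());print("bin world",t.round(4));print(Rb.round(3))
o=manip.get_obs();R=np.array(o["tcp_rot"]);p=np.array(o["tcp_pos"])
tab=t+Rb@[-.0834,0,.1014];print("tab",tab.round(4),"in tool mm",(R.T@(tab-p)*1e3).round(1))
L,Q=onz("wrist",px[1],.124),onz("wrist",px[0],.124);print("w",np.linalg.norm(L-Q),"mid tool",(R.T@((L+Q)/2-p)*1e3).round(1))
print("bin y axis vs tool y yaw",np.arctan2(Rb[:,1]@R[:,0],Rb[:,1]@R[:,1]))
E
```

```text
res [[-0.5, -0.6], [2.6, -0.7], [-2.9, -0.6], [-0.9, 1.1], [7.3, 0.3], [-5.5, 1.1]]
bin world [ 0.6654  0.1598 -0.0029]
[[ 0.996  0.089 -0.004]
 [-0.089  0.995 -0.041]
 [-0.     0.041  0.999]]
tab [0.582  0.163  0.0984] in tool mm [ 19.3  -6.6 259.1]
w 0.05611475166725914 mid tool [ 36.2  -7.5 233.6]
bin y axis vs tool y yaw -0.0024958097180271853
```

```bash
python3 -m jog '[{"dx":10,"dy":-4,"dz":20,"roll":0,"gripper":0},{"dx":10,"dy":-3,"dz":30,"roll":0,"gripper":0},{"dx":0,"dy":0,"dz":30,"roll":0,"gripper":0},{"dx":0,"dy":0,"dz":25,"roll":0,"gripper":0},{"dx":0,"dy":0,"dz":0,"roll":0,"gripper":0}]'; python3 -m jog '[{"dx":0,"dy":0,"dz":0,"roll":0,"gripper":0.3},{"dx":0,"dy":0,"dz":0,"roll":0,"gripper":0.3},{"dx":0,"dy":0,"dz":0,"roll":0,"gripper":0.3},{"dx":0,"dy":0,"dz":0,"roll":0,"gripper":0.3},{"dx":0,"dy":0,"dz":0,"roll":0,"gripper":0.3}]'; python3 -m jog '[{"dx":0,"dy":0,"dz":0,"roll":0,"gripper":0.5},{"dx":0,"dy":0,"dz":0,"roll":0,"gripper":0.5},{"dx":0,"dy":0,"dz":0,"roll":0,"gripper":0.5}]'
python3 -c "
from h import *
chk('g1')"
```

```text
time: 18.37
tcp_pos: [0.5799, 0.1623, 0.2483]
tcp_rot: [[-0.996, 0.087, -0.009], [0.087, 0.996, -0.003], [0.008, -0.003, -1.0]]
ft_force: [-0.9, -0.2, -1.0]
gripper_width: 1.001
grip_force: 0.0
time: 18.78
tcp_pos: [0.5826, 0.1632, 0.2553]
tcp_rot: [[-0.996, 0.086, 0.002], [0.086, 0.996, 0.001], [-0.002, 0.001, -1.0]]
ft_force: [-0.9, 0.7, 3.8]
gripper_width: 0.706
grip_force: 24.7
time: 19.03
tcp_pos: [0.5824, 0.1633, 0.2556]
tcp_rot: [[-0.996, 0.086, 0.003], [0.086, 0.996, 0.001], [-0.002, 0.002, -1.0]]
ft_force: [-2.4, 1.4, 8.3]
gripper_width: 0.692
grip_force: 62.0
wrist lemon_bin 0.75 [278.0, 306.0] (184, 241, 187, 135) 19113
wrist lemon_bin 0.25 [102.0, 35.0] (38, 0, 117, 88) 8041
wrist lemon_a_center 0.88 [101.0, 34.0] (38, 0, 117, 87) 8018
scene lemon_bin 0.95 [343.0, 228.0] (316, 199, 81, 63) 2337
scene lemon_a_center 0.87 [349.0, 311.0] (333, 293, 32, 40) 946
{'time': 19.333, 'tcp_pos': [0.582, 0.163, 0.256], 'ft_force': [-1.298, 2.043, 8.4], 'moment': [0.611, 0.295, 0.149], 'grip_force': 61.968, 'gripper_width': 0.691}
```

```bash
python3 -m jog '[{"dx":0,"dy":0,"dz":-15,"roll":0,"gripper":0.5},{"dx":0,"dy":0,"dz":-30,"roll":0,"gripper":0.5},{"dx":0,"dy":0,"dz":-40,"roll":0,"gripper":0.5},{"dx":0,"dy":0,"dz":-40,"roll":0,"gripper":0.5},{"dx":0,"dy":0,"dz":-30,"roll":0,"gripper":0.5}]';python3 -m jog '[{"dx":0,"dy":0,"dz":-10,"roll":0,"gripper":0.5},{"dx":0,"dy":0,"dz":0,"roll":0,"gripper":0.5}]'
python3 - <<'E'
from h import *
chk('g2')
A=cv2.imread("pics/l3.png",0);B=cv2.imread("pics/g2.png",0)
def reg(box):
    x,y,w,h=box;M=np.eye(2,3,dtype=np.float32)
    cc,M=cv2.findTransformECC(A[y:y+h,x:x+w],B[y:y+h,x:x+w],M,cv2.MOTION_AFFINE,(3,200,1e-6),None,3);return cc,M
for b in[(165,225,230,60),(165,225,60,130),(335,225,60,130)]:
    try:
        cc,M=reg(b);ctr=np.array([b[2]/2,b[3]/2,1]);print(b,round(cc,3),M.round(3).tolist(),"shift",(M@ctr-ctr[:2]).round(2))
    except cv2.error as e:print(b,"fail")
E
```

```text
time: 19.75
tcp_pos: [0.5818, 0.1627, 0.4122]
tcp_rot: [[-0.996, 0.087, 0.002], [0.087, 0.996, 0.0], [-0.002, 0.0, -1.0]]
ft_force: [1.3, -0.5, -2.8]
gripper_width: 0.69
grip_force: 65.1
time: 19.92
tcp_pos: [0.5824, 0.1629, 0.4215]
tcp_rot: [[-0.996, 0.087, 0.005], [0.087, 0.996, 0.001], [-0.005, 0.001, -1.0]]
ft_force: [-0.6, -0.1, -3.7]
gripper_width: 0.69
grip_force: 65.2
wrist lemon_bin 0.91 [276.0, 309.0] (185, 237, 187, 138) 19626
wrist lemon_a_center 0.73 [184.0, 62.0] (157, 28, 55, 69) 2799
scene lemon_bin 0.95 [353.0, 161.0] (321, 122, 87, 78) 3830
scene lemon_a_center 0.98 [350.0, 312.0] (334, 294, 31, 37) 875
{'time': 20.217, 'tcp_pos': [0.582, 0.163, 0.417], 'ft_force': [0.313, 0.338, -3.589], 'moment': [-0.061, 0.269, -0.014], 'grip_force': 65.264, 'gripper_width': 0.692}
(165, 225, 230, 60) 0.575 [[0.8130000233650208, 0.8309999704360962, 5.218999862670898], [-0.16599999368190765, 1.5089999437332153, 16.43000030517578]] shift [ 8.65 12.57]
(165, 225, 60, 130) 0.689 [[1.4279999732971191, 0.17000000178813934, -22.378999710083008], [0.41499999165534973, 1.1679999828338623, -20.791000366210938]] shift [1.52 2.58]
(335, 225, 60, 130) 0.784 [[0.9049999713897705, -0.008999999612569809, 5.052000045776367], [-0.24699999392032623, 0.9129999876022339, 17.740999221801758]] shift [1.62 4.69]
```

```bash
python3 - <<'E'
from h import *
for tag in("l3","g2"):
    im=cv2.imread(f"pics/{tag}.png");g=cv2.cvtColor(im,6)
    print(tag)
    for row in(260,275,290,300,310):
        s=cv2.GaussianBlur(g,(3,3),0)[row].astype(int)
        print(row,"L",s[172:212:2].tolist(),"R",s[346:390:2].tolist())
o=manip.get_obs();p=np.array(o["tcp_pos"]);R=np.array(o["tcp_rot"])
for row,zt in((233,.1287),(237,.1332)):print((R.T@(onz("wrist",(279,row),p[2]-zt)-p)*1e3).round(1))
r=cut_out("wrist","lemon_bin")[0];c=cv2.approxPolyDP(cv2.convexHull(max(cv2.findContours(r["region"].astype(np.uint8),0,2)[0],key=len)),2,True);print(c[:,0].tolist())
E
```

```text
l3
260 L [62, 58, 109, 231, 215, 157, 112, 109, 114, 102, 98, 97, 97, 97, 100, 66, 26, 23, 21, 54] R [42, 31, 23, 23, 78, 98, 96, 96, 97, 99, 134, 150, 164, 200, 232, 230, 156, 118, 153, 169, 171, 151]
275 L [26, 27, 28, 25, 43, 90, 82, 85, 87, 87, 82, 85, 83, 83, 84, 85, 82, 82, 82, 82] R [66, 65, 64, 64, 62, 66, 63, 63, 61, 62, 62, 56, 61, 86, 83, 33, 25, 28, 25, 26, 46, 62]
290 L [69, 98, 95, 96, 95, 96, 97, 79, 64, 89, 90, 86, 102, 170, 185, 170, 161, 163, 165, 165] R [96, 93, 95, 96, 96, 97, 96, 97, 98, 98, 99, 100, 96, 95, 97, 96, 97, 99, 96, 55, 26, 27]
300 L [23, 48, 173, 251, 248, 251, 168, 77, 72, 27, 23, 23, 22, 22, 30, 65, 84, 94, 162, 223] R [232, 219, 152, 99, 86, 64, 35, 29, 33, 32, 42, 78, 88, 224, 253, 253, 251, 152, 42, 22, 23, 27]
310 L [28, 27, 26, 25, 22, 22, 40, 80, 77, 42, 21, 21, 23, 22, 23, 22, 25, 20, 115, 246] R [116, 64, 33, 32, 33, 31, 31, 31, 31, 29, 59, 79, 72, 36, 23, 24, 26, 28, 25, 27, 27, 28]
g2
260 L [18, 19, 17, 18, 19, 15, 19, 17, 24, 62, 76, 75, 76, 76, 77, 44, 16, 16, 19, 50] R [34, 21, 18, 17, 59, 76, 76, 76, 77, 77, 81, 86, 99, 114, 84, 79, 9
[... 217 characters left out ...]
76, 76, 75, 76, 75, 74, 71, 70, 75, 78, 78, 76, 78, 78, 78, 77, 78, 79, 77] R [61, 60, 58, 58, 56, 57, 55, 54, 56, 51, 42, 36, 67, 78, 76, 75, 76, 76, 74, 41, 21, 21]
300 L [15, 53, 178, 222, 220, 219, 120, 60, 49, 20, 15, 16, 26, 50, 68, 97, 150, 189, 194, 193] R [79, 77, 76, 78, 78, 79, 78, 78, 77, 78, 78, 71, 58, 174, 233, 232, 233, 160, 41, 16, 19, 19]
310 L [19, 18, 18, 19, 19, 17, 35, 62, 58, 25, 15, 16, 16, 15, 16, 14, 14, 17, 61, 80] R [193, 187, 144, 81, 69, 67, 49, 26, 24, 21, 39, 62, 54, 30, 18, 16, 17, 18, 20, 18, 16, 18]
[ 33.    1.6 128.8]
[ 30.    1.7 133.3]
[[211, 242], [216, 237], [361, 243], [371, 264], [369, 293], [358, 347], [349, 374], [206, 374], [196, 346], [185, 286]]
```

```bash
python3 - <<'E'
from h import *
o=manip.get_obs();p=np.array(o["tcp_pos"]);R=np.array(o["tcp_rot"])
# original bin-in-tool: home; tab mid (-83.4) at tool x ~0 -> origin tool x = -.0834+off
def row(off,D,th,q):
    c,s=np.cos(th),np.sin(th);X=c*q[0]+s*q[2];Z=-s*q[0]+c*q[2]
    return proj("wrist",[p+R@np.array([off-X,q[1],D-Z])])[0].round(1)
for nm,a in(("A",(-.0834,.249,0)),("lower4.5",(-.0834,.2535,0)),("lower+fwd3",(-.0864,.2535,0)),("lower+fwd6",(-.0894,.2535,0)),("lower+pitch.05",(-.0834,.2535,.05))):
    print(nm,[row(*a,q).tolist() for q in((-.0996,.03,.1203),(-.07,.05,.085),(-.067,.047,.085),(.0,.05,.085))])
A=cv2.imread("pics/l3.png",0);B=cv2.imread("pics/g2.png",0)
for c in(230,250,278,300,320):print(c,"A",A[228:312:3,c].tolist(),"\n    B",B[228:312:3,c].tolist())
E
```

```text
A [[368.1, 282.6], [388.2, 304.4], [380.9, 310.4], [375.8, 428.7]]
lower4.5 [[364.6, 276.1], [385.1, 299.0], [378.0, 304.8], [373.4, 420.8]]
lower+fwd3 [[364.0, 284.2], [384.6, 304.8], [377.5, 310.6], [372.9, 425.4]]
lower+fwd6 [[363.4, 292.3], [384.0, 310.6], [377.0, 316.3], [372.5, 430.0]]
lower+pitch.05 [[366.9, 300.3], [386.6, 311.6], [379.3, 317.2], [372.7, 427.1]]
230 A [233, 234, 164, 113, 111, 110, 111, 112, 113, 112, 109, 112, 107, 111, 85, 57, 87, 92, 98, 100, 95, 234, 230, 231, 231, 225, 202, 221] 
    B [190, 194, 197, 132, 95, 84, 89, 84, 89, 87, 93, 84, 88, 83, 88, 89, 87, 54, 47, 69, 78, 76, 78, 69, 199, 191, 189, 187]
250 A [230, 231, 191, 109, 110, 111, 111, 109, 109, 105, 109, 110, 111, 115, 100, 56, 85, 99, 104, 101, 100, 236, 229, 233, 229, 224, 234, 206] 
    B [196, 190, 193, 204, 85, 83, 88, 89, 91, 88, 90, 88, 89, 87, 87, 84, 87, 90, 34, 58, 79, 76, 76, 73, 154, 193, 194, 184]
278 A [232, 233, 243, 105, 109, 110, 112, 108, 109, 108, 113, 114, 111, 113, 114, 57, 81, 97, 100, 99, 100, 161, 232, 231, 228, 229, 232, 133] 
    B [188, 187, 187, 191, 93, 86, 91, 91, 90, 86, 87, 86, 88, 85, 88, 90, 84, 89, 38, 49, 71, 73, 73, 77, 78, 192, 190, 184]
300 A [235, 232, 245, 106, 106, 112, 111, 111, 111, 110, 113, 110, 108, 113, 115, 50, 79, 98, 96, 97, 102, 132, 230, 230, 229, 227, 234, 117] 
    B [142, 146, 96, 90, 134, 85, 87, 88, 87, 88, 85, 88, 86, 92, 92, 89, 89, 86, 93, 42, 64, 76, 80, 79, 81, 187, 191, 188]
320 A [233, 233, 238, 109, 115, 107, 111, 112, 110, 110, 109, 110, 112, 112, 113, 51, 79, 93, 94, 94, 98, 106, 232, 228, 231, 230, 228, 97] 
    B [152, 92, 86, 141, 145, 82, 88, 85, 86, 85, 89, 87, 88, 87, 86, 87, 89, 90, 88, 35, 55, 74, 79, 74, 74, 77, 194, 191]
```

```bash
python3 - <<'E'
from h import *
o=manip.get_obs();p=np.array(o["tcp_pos"]);R=np.array(o["tcp_rot"])
def row(off,D,th,q):
    c,s=np.cos(th),np.sin(th);X=c*q[0]+s*q[2];Z=-s*q[0]+c*q[2]
    return proj("wrist",[p+R@np.array([off-X,q[1],D-Z])])[0]
te,tb=(-.0996,0,.1203),(-.07,0,.085)
def fit(rows,w,th=None):
    def f(v):
        t=0 if th is not None else v[2]
        return [row(v[0],v[1],t,te)[1]-rows[0],row(v[0],v[1],t,tb)[1]-rows[1],(row(v[0],v[1],t,(-.07,.05,.085))-row(v[0],v[1],t,(-.07,-.05,.085)))[0]*1-w]
    r=least_squares(f,[-.09,.25,0]);return r.x.round(4),r.fun.round(1)
print("A th0",fit((236,273),194,0),"A free",fit((236,273),194));print("B th0",fit((239,282),187,0),"B free",fit((239,282),187))
E
```

```text
A th0 (array([-0.0791,  0.2759,  0.    ]), array([ 3.4, -4.5,  0.7])) A free (array([-0.0887,  0.2695, -0.0868]), array([0., 0., 0.]))
B th0 (array([-0.0839,  0.2807,  0.    ]), array([ 7.1, -9.3,  1.3])) B free (array([-0.1041,  0.2657, -0.1904]), array([0., 0., 0.]))
```

```bash
cat > sil.py <<'E'
from h import *
def sil():
    r=cut_out("scene","lemon_bin")[0];m=r["region"].astype(np.uint8)
    o=manip.get_obs();p=np.array(o["tcp_pos"]);R=np.array(o["tcp_rot"])
    S=[];
    for y in(-.05,.05):S.append([(-.07,y,0),(.07,y,0),(.07,y,.04),(.025,y,.085),(-.07,y,.085)])
    S.append([(-.07,-.05,0),(-.07,.05,0),(-.07,.05,.085),(-.07,-.05,.085)]);S.append([(.07,-.05,0),(.07,.05,0),(.07,.05,.04),(.07,-.05,.04)])
    S.append([(-.07,-.05,0),(-.07,.05,0),(.07,.05,0),(.07,-.05,0)]);S.append([(-.07,-.05,.085),(-.07,.05,.085),(.025,.05,.085),(.025,-.05,.085)]);S.append([(.07,-.05,.04),(.07,.05,.04),(.025,.05,.085),(.025,-.05,.085)])
    def draw(v):
        off,yy,D,t,g=v;c,s=np.cos(t),np.sin(t);im=np.zeros((1680,2240),np.uint8)
        for f in S:
            q=np.array(f)@np.array([[1,0,0],[0,np.cos(g),-np.sin(g)],[0,np.sin(g),np.cos(g)]]).T
            X=c*q[:,0]+s*q[:,2];Z=-s*q[:,0]+c*q[:,2]
            P=p+(R@np.array([off-X,yy+q[:,1],D-Z])).T
            cv2.fillPoly(im,[(proj("scene",P)*4).astype(np.int32)],255)
        return cv2.resize(im,(560,420),interpolation=cv2.INTER_AREA)/255.
    def cost(v):
        d=draw(v);return (np.abs(d-m)).sum()
    from scipy.optimize import minimize
    best=min((minimize(cost,[-.083,0,.252,t,0],method="Nelder-Mead",options=dict(initial_simplex=np.array([[-.083,0,.252,t,0]]+[[-.083+.01*(i==0),.008*(i==1),.252+.01*(i==2),t+.08*(i==3),.05*(i==4)] for i in range(5)]),maxiter=250)) for t in(-.08,.05)),key=lambda r:r.fun)
    print(r["conf"],m.sum(),"off,y,D,pitch,roll",best.x.round(4),best.fun)
    for t in(-.15,-.1,-.05,0,.05,.1):print(t,round(cost([-.083,0,.2535,t,0])),end=" | ")
if __name__=="__main__":
    capture("scene");sil()
E
python3 sil.py
```

```text
0.9 4044 off,y,D,pitch,roll [-0.0913  0.0119  0.271   0.1618  0.006 ] 978.9803921568628
-0.15 1333 | -0.1 1287 | -0.05 1252 | 0 1220 | 0.05 1238 | 0.1 1328 |
```

```bash
python3 -m jog '[{"dx":5,"dy":12,"dz":0,"roll":0,"gripper":0.5},{"dx":10,"dy":22,"dz":0,"roll":0,"gripper":0.5},{"dx":12,"dy":27,"dz":0,"roll":0,"gripper":0.5},{"dx":12,"dy":27,"dz":0,"roll":0,"gripper":0.5},{"dx":12,"dy":27,"dz":0,"roll":0,"gripper":0.5}]'; python3 -m jog '[{"dx":12,"dy":27,"dz":0,"roll":0,"gripper":0.5},{"dx":12,"dy":27,"dz":0,"roll":0,"gripper":0.5},{"dx":12,"dy":27,"dz":0,"roll":0,"gripper":0.5},{"dx":12,"dy":27,"dz":0,"roll":0,"gripper":0.5},{"dx":12,"dy":24,"dz":0,"roll":0,"gripper":0.5}]';python3 -m jog '[{"dx":0,"dy":0,"dz":20,"roll":0,"gripper":0.5},{"dx":0,"dy":0,"dz":20,"roll":0,"gripper":0.5},{"dx":0,"dy":0,"dz":0,"roll":0,"gripper":0.5}]'; python3 sil.py
python3 - <<'E'
from h import *
o=manip.get_obs();p=np.array(o["tcp_pos"]);R=np.array(o["tcp_rot"]);print(p,"to home in tool",(R.T@(np.array([.4973,.42,p[2]])-p)*1e3).round(1))
w=capture("wrist");r=cut_out("wrist","lemon_bin")[0];print(cv2.boundingRect(r["region"].astype(np.uint8)))
for r in cut_out("wrist","caddy")[:1]:m=r["region"].astype(np.uint8);print("caddy",cv2.boundingRect(m))
E
```

```text
time: 20.78
tcp_pos: [0.5405, 0.2834, 0.4186]
tcp_rot: [[-0.996, 0.087, -0.0], [0.087, 0.996, 0.0], [0.0, 0.0, -1.0]]
ft_force: [0.8, 0.0, -4.3]
gripper_width: 0.685
grip_force: 65.7
time: 21.2
tcp_pos: [0.4918, 0.4208, 0.4185]
tcp_rot: [[-0.996, 0.086, -0.0], [0.086, 0.996, 0.0], [0.0, 0.0, -1.0]]
ft_force: [0.1, 0.2, -4.0]
gripper_width: 0.687
grip_force: 65.8
time: 21.45
tcp_pos: [0.4914, 0.4193, 0.3746]
tcp_rot: [[-0.996, 0.085, -0.005], [0.085, 0.996, -0.004], [0.005, -0.004, -1.0]]
ft_force: [-0.7, -0.3, -4.5]
gripper_width: 0.686
grip_force: 66.3
0.69 3610 off,y,D,pitch,roll [-0.0984  0.0191  0.2795  0.0706 -0.0826] 930.5333333333333
-0.15 1342 | -0.1 1270 | -0.05 1235 | 0 1226 | 0.05 1293 | 0.1 1457 | [0.49245428 0.41885506 0.37842048] to home in tool [-4.7  1.6 -0. ]Traceback (most recent call last):
  File "<stdin>", line 3, in <module>
IndexError: list index out of range
```

```bash
python3 -m jog '[{"dx":0,"dy":1.5,"dz":20,"roll":0,"gripper":0.5},{"dx":0,"dy":0,"dz":20,"roll":0,"gripper":0.5},{"dx":0,"dy":0,"dz":5,"roll":0,"gripper":0.31},{"dx":0,"dy":0,"dz":0,"roll":0,"gripper":0.308}]'; python3 -m jog '[{"dx":0,"dy":0,"dz":5,"roll":0,"gripper":0.308},{"dx":0,"dy":0,"dz":4,"roll":0,"gripper":0.308},{"dx":0,"dy":0,"dz":0,"roll":0,"gripper":0.308}]'; python3 -m jog '[{"dx":0,"dy":0,"dz":4,"roll":0,"gripper":0.308},{"dx":0,"dy":0,"dz":0,"roll":0,"gripper":0.308}]'
```

```text
time: 21.98
tcp_pos: [0.493, 0.4197, 0.3334]
tcp_rot: [[-0.996, 0.087, -0.001], [0.087, 0.996, -0.001], [0.001, -0.001, -1.0]]
ft_force: [-0.3, 0.1, -3.5]
gripper_width: 0.693
grip_force: 50.6
time: 22.23
tcp_pos: [0.4932, 0.4201, 0.325]
tcp_rot: [[-0.996, 0.087, 0.0], [0.087, 0.996, 0.0], [-0.0, 0.0, -1.0]]
ft_force: [-0.0, 0.1, -3.6]
gripper_width: 0.695
grip_force: 50.5
time: 22.4
tcp_pos: [0.4931, 0.4203, 0.321]
tcp_rot: [[-0.996, 0.087, 0.0], [0.087, 0.996, 0.001], [-0.0, 0.001, -1.0]]
ft_force: [0.2, 0.9, -1.6]
gripper_width: 0.695
grip_force: 50.4
```

```bash
python3 -m jog '[{"dx":0,"dy":0,"dz":3,"roll":0,"gripper":0.306},{"dx":0,"dy":0,"dz":0,"roll":0,"gripper":0.306}]'; python3 -m jog '[{"dx":0,"dy":0,"dz":3,"roll":0,"gripper":0.306},{"dx":0,"dy":0,"dz":0,"roll":0,"gripper":0.306}]'
```

```text
time: 22.57
tcp_pos: [0.4927, 0.4202, 0.3199]
tcp_rot: [[-0.996, 0.087, 0.001], [0.087, 0.996, 0.002], [-0.001, 0.002, -1.0]]
ft_force: [-5.8, -2.2, 11.8]
gripper_width: 0.693
grip_force: 45.0
time: 22.73
tcp_pos: [0.4924, 0.4201, 0.3188]
tcp_rot: [[-0.996, 0.086, 0.002], [0.086, 0.996, 0.003], [-0.002, 0.004, -1.0]]
ft_force: [-12.1, -8.5, 27.9]
gripper_width: 0.702
grip_force: 46.6
```

```bash
python3 -c "
from h import *
o=manip.get_obs();print(o['moment'],o['ft_force'],o['tcp_pos'])"
python3 -m jog '[{"dx":0,"dy":0,"dz":-5,"roll":0,"gripper":0.308},{"dx":3,"dy":-1.5,"dz":-4,"roll":0,"gripper":0.308},{"dx":0,"dy":0,"dz":0,"roll":0,"gripper":0.308}]'
python3 - <<'E'
from h import *
w=capture("wrist");capture("scene")
for c in("wrist","scene"):
  for n in("lemon_bin","caddy","garlic_bin"):
    for r in cut_out(c,n)[:1]:
        m=r["region"].astype(np.uint8);h=cv2.approxPolyDP(cv2.convexHull(max(cv2.findContours(m,0,2)[0],key=len)),2.5,True);print(c,n,round(r["conf"],2),h[:,0].tolist())
o=manip.get_obs();print(o['moment'],o['ft_force'],o['tcp_pos'])
E
```

```text
[-0.74018625  2.01564157 -0.19202837] [-12.07269998  -8.49803544  27.91615698] [0.49236599 0.42012813 0.31876422]
time: 22.98
tcp_pos: [0.4898, 0.4188, 0.3249]
tcp_rot: [[-0.996, 0.087, 0.001], [0.087, 0.996, 0.001], [-0.001, 0.001, -1.0]]
ft_force: [1.8, 0.5, -1.3]
gripper_width: 0.696
grip_force: 43.3
wrist lemon_bin 0.55 [[213, 241], [233, 238], [362, 244], [370, 262], [369, 295], [359, 348], [349, 374], [206, 374], [196, 350], [184, 287]]
wrist caddy 0.58 [[41, 226], [83, 205], [344, 209], [359, 231], [360, 242], [197, 254]]
wrist garlic_bin 0.9 [[194, 241], [194, 254], [133, 313], [33, 342], [0, 241], [0, 228], [113, 228]]
scene lemon_bin 0.93 [[264, 189], [218, 224], [182, 201], [174, 166], [221, 152], [264, 174]]
scene caddy 0.91 [[237, 158], [299, 179], [321, 190], [324, 199], [316, 233], [303, 246], [260, 269], [185, 231], [181, 207]]
scene garlic_bin 0.96 [[256, 191], [307, 213], [271, 248], [261, 246], [227, 226], [224, 213]]
[ 0.09477784 -0.23393179  0.06898031] [ 0.88609018  0.08357535 -2.22398996] [0.49002985 0.41893721 0.32342672]
```

```bash
python3 -m jog '[{"dx":-1.5,"dy":-2.5,"dz":3,"roll":0,"gripper":0.308},{"dx":0,"dy":0,"dz":3,"roll":0,"gripper":0.308},{"dx":0,"dy":0,"dz":2,"roll":0,"gripper":0.308},{"dx":0,"dy":0,"dz":0,"roll":0,"gripper":0.308}]'; python3 -m jog '[{"dx":0,"dy":0,"dz":3,"roll":0,"gripper":0.306},{"dx":0,"dy":0,"dz":0,"roll":0,"gripper":0.306}]';  python3 -c "
from h import *
o=manip.get_obs();print(o['moment'],o['ft_force'],o['tcp_pos'])"
```

```text
time: 23.72
tcp_pos: [0.4909, 0.4152, 0.3149]
tcp_rot: [[-0.996, 0.088, -0.001], [0.088, 0.996, -0.003], [0.001, -0.003, -1.0]]
ft_force: [0.6, -4.0, 0.3]
gripper_width: 0.693
grip_force: 42.0
time: 23.88
tcp_pos: [0.4909, 0.4151, 0.3116]
tcp_rot: [[-0.996, 0.088, -0.002], [0.088, 0.996, -0.003], [0.001, -0.003, -1.0]]
ft_force: [0.2, -5.7, -1.8]
gripper_width: 0.695
grip_force: 42.1
[-1.29711012  0.00689597 -0.10783135] [ 0.24132708 -5.72405787 -1.76025472] [0.49089145 0.41508523 0.31163175]
```

```bash
python3 -m jog '[{"dx":0,"dy":-1,"dz":3,"roll":0,"gripper":0.306},{"dx":0,"dy":0,"dz":3,"roll":0,"gripper":0.306},{"dx":0,"dy":0,"dz":0,"roll":0,"gripper":0.306}]'; python3 -m jog '[{"dx":0,"dy":0,"dz":4,"roll":0,"gripper":0.306},{"dx":0,"dy":0,"dz":3,"roll":0,"gripper":0.306},{"dx":0,"dy":0,"dz":0,"roll":0,"gripper":0.306}]';  python3 -c "
from h import *
o=manip.get_obs();print(o['moment'],o['ft_force'],o['tcp_pos'])"
```

```text
time: 24.13
tcp_pos: [0.4909, 0.4147, 0.3057]
tcp_rot: [[-0.996, 0.087, -0.001], [0.087, 0.996, -0.002], [0.001, -0.002, -1.0]]
ft_force: [1.0, -4.6, -3.7]
gripper_width: 0.697
grip_force: 41.9
time: 24.38
tcp_pos: [0.4909, 0.4148, 0.2989]
tcp_rot: [[-0.996, 0.087, -0.001], [0.087, 0.996, -0.002], [0.001, -0.002, -1.0]]
ft_force: [0.5, -5.8, -3.0]
gripper_width: 0.694
grip_force: 41.9
[-1.40686775 -0.02236029 -0.10400379] [ 0.5029341  -5.84610788 -2.9519097 ] [0.49086281 0.4147542  0.29888324]
```

```bash
python3 -m jog '[{"dx":0,"dy":0,"dz":5,"roll":0,"gripper":0.306},{"dx":0,"dy":0,"dz":5,"roll":0,"gripper":0.306},{"dx":0,"dy":0,"dz":0,"roll":0,"gripper":0.306}]'; python3 -m jog '[{"dx":0,"dy":0,"dz":5,"roll":0,"gripper":0.306},{"dx":0,"dy":0,"dz":4,"roll":0,"gripper":0.306},{"dx":0,"dy":0,"dz":0,"roll":0,"gripper":0.306}]';  python3 -c "
from h import *
o=manip.get_obs();print(o['moment'],o['ft_force'],o['tcp_pos'])"
```

```text
time: 24.63
tcp_pos: [0.4908, 0.4147, 0.2886]
tcp_rot: [[-0.996, 0.087, -0.001], [0.087, 0.996, -0.002], [0.001, -0.002, -1.0]]
ft_force: [1.3, -4.8, -4.3]
gripper_width: 0.696
grip_force: 41.8
time: 24.88
tcp_pos: [0.4908, 0.4148, 0.2798]
tcp_rot: [[-0.996, 0.087, -0.001], [0.087, 0.996, -0.002], [0.001, -0.002, -1.0]]
ft_force: [0.3, -4.9, -3.2]
gripper_width: 0.697
grip_force: 41.8
[-1.4400342  -0.03848426 -0.10032578] [ 0.31789795 -4.8855596  -3.15568319] [0.49081661 0.41475921 0.27979686]
```

```bash
python3 -m jog '[{"dx":0,"dy":0,"dz":5,"roll":0,"gripper":0.304},{"dx":0,"dy":0,"dz":4,"roll":0,"gripper":0.304},{"dx":0,"dy":0,"dz":0,"roll":0,"gripper":0.304}]'; python3 -m jog '[{"dx":0,"dy":0,"dz":3,"roll":0,"gripper":0.304},{"dx":0,"dy":0,"dz":2,"roll":0,"gripper":0.304},{"dx":0,"dy":0,"dz":0,"roll":0,"gripper":0.304}]';  python3 -c "
from h import *
chk('i1')"
```

```text
time: 25.13
tcp_pos: [0.4908, 0.4148, 0.2708]
tcp_rot: [[-0.996, 0.087, -0.001], [0.087, 0.996, -0.002], [0.001, -0.002, -1.0]]
ft_force: [1.2, -4.6, -2.9]
gripper_width: 0.699
grip_force: 36.6
time: 25.38
tcp_pos: [0.4911, 0.4161, 0.2682]
tcp_rot: [[-0.996, 0.086, 0.001], [0.086, 0.996, 0.003], [-0.001, 0.003, -1.0]]
ft_force: [-2.1, -0.9, 6.9]
gripper_width: 0.698
grip_force: 25.7
wrist lemon_bin 0.79 [277.0, 322.0] (184, 274, 187, 101) 14667
scene lemon_bin 0.91 [220.0, 197.0] (180, 176, 75, 50) 1232
scene lemon_bin 0.48 [262.0, 229.0] (254, 223, 18, 11) 110
scene lemon_a_center 0.58 [348.0, 311.0] (333, 293, 32, 39) 938
{'time': 25.683, 'tcp_pos': [0.491, 0.416, 0.268], 'ft_force': [-1.58, 0.085, 7.83], 'moment': [-0.507, 0.506, 0.111], 'grip_force': 25.731, 'gripper_width': 0.697}
```

```bash
python3 -m jog '[{"dx":0,"dy":0,"dz":0,"roll":0,"gripper":0.298},{"dx":0,"dy":0,"dz":0,"roll":0,"gripper":0.27},{"dx":0,"dy":0,"dz":0,"roll":0,"gripper":0},{"dx":0,"dy":0,"dz":0,"roll":0,"gripper":0},{"dx":0,"dy":0,"dz":0,"roll":0,"gripper":0}]'; python3 -m jog '[{"dx":0,"dy":0,"dz":-20,"roll":0,"gripper":0},{"dx":0,"dy":0,"dz":-40,"roll":0,"gripper":0},{"dx":0,"dy":0,"dz":-38,"roll":0,"gripper":0},{"dx":0,"dy":0,"dz":0,"roll":0,"gripper":0},{"dx":0,"dy":0,"dz":0,"roll":0,"gripper":0}]'
python3 - <<'E'
from h import *
chk('f1')
# compare to w4 (home, handle folded): hull of both bins
for n in("lemon_bin","garlic_bin","caddy"):
    r=cut_out("wrist",n)[0];h=cv2.approxPolyDP(cv2.convexHull(max(cv2.findContours(r["region"].astype(np.uint8),0,2)[0],key=len)),3,True);print(n,round(r["conf"],2),h[:,0].tolist())
print(manip.get_obs()["tcp_rot"])
E
```

```text
time: 26.1
tcp_pos: [0.4911, 0.4154, 0.2666]
tcp_rot: [[-0.996, 0.087, -0.0], [0.087, 0.996, -0.0], [0.0, -0.0, -1.0]]
ft_force: [-0.0, 0.1, 0.6]
gripper_width: 0.999
grip_force: 0.0
time: 26.52
tcp_pos: [0.4916, 0.4156, 0.3674]
tcp_rot: [[-0.996, 0.087, 0.004], [0.087, 0.996, 0.003], [-0.003, 0.003, -1.0]]
ft_force: [0.4, -0.8, -0.7]
gripper_width: 1.001
grip_force: 0.0
wrist lemon_bin 0.7 [277.0, 279.0] (209, 201, 141, 153) 19476
scene lemon_bin 0.66 [210.0, 194.0] (178, 172, 78, 54) 2156
scene lemon_a_center 0.7 [350.0, 314.0] (333, 293, 32, 40) 930
{'time': 26.817, 'tcp_pos': [0.491, 0.415, 0.363], 'ft_force': [0.126, -0.76, -0.128], 'moment': [-0.025, 0.001, -0.023], 'grip_force': 0.0, 'gripper_width': 0.999}
lemon_bin 0.7 [[232, 203], [320, 202], [332, 206], [349, 232], [339, 346], [329, 352], [228, 352], [215, 343], [209, 233]]
garlic_bin 0.96 [[52, 204], [149, 202], [207, 216], [214, 352], [161, 352], [75, 325]]
caddy 0.59 [[90, 200], [113, 191], [337, 194], [350, 212], [349, 228], [210, 228]]
[[-9.96232458e-01  8.67169769e-02 -1.02728540e-03]
 [ 8.67179416e-02  9.96232465e-01 -9.34989539e-04]
 [ 9.42335602e-04 -1.02055100e-03 -9.99999035e-01]]
```

```bash
python3 -m jog '[{"dx":30,"dy":10,"dz":-25,"roll":0,"gripper":0},{"dx":38,"dy":10,"dz":0,"roll":0,"gripper":0},{"dx":38,"dy":10,"dz":0,"roll":0,"gripper":0},{"dx":38,"dy":10,"dz":0,"roll":0,"gripper":0},{"dx":38,"dy":10,"dz":0,"roll":0,"gripper":0}]';python3 -m jog '[{"dx":38,"dy":10,"dz":0,"roll":0,"gripper":0},{"dx":38,"dy":10,"dz":0,"roll":0,"gripper":0},{"dx":38,"dy":10,"dz":0,"roll":0,"gripper":0},{"dx":38,"dy":10,"dz":0,"roll":0,"gripper":0},{"dx":0,"dy":0,"dz":0,"roll":0,"gripper":0}]'
python3 - <<'E'
from h import *
capture("scene");t=capture("top");cv2.imwrite("pics/end.png",t[:,:,::-1])
for n in ["caddy","handle_bar","lemon_bin","garlic_bin","lemon_a_center","garlic_center","saucepan","honey_jar","pepper_grinder"]:
  for c in ("scene","top"):
    for r in cut_out(c,n)[:2]:
      m=r["region"].astype(np.uint8);print(n,c,round(r["conf"],2),np.round(r["location"]),m.sum(),cv2.boundingRect(m),np.round(cv2.minAreaRect(cv2.findNonZero(m))[2],1))
a=-.087
for g in(1.0,1.1,1.2,1.3,1.35):
    L=[]
    for y in(.055,-.055):
        q=(.105*np.sin(g),y,.06+.105*np.cos(g));L.append((.579+np.cos(a)*q[0]-np.sin(a)*q[1],.353+np.sin(a)*q[0]+np.cos(a)*q[1],q[2]))
    print(g,proj("scene",L).round(1).tolist(),proj("top",L).round(1).tolist())
# brown bar in scene: reddish-brown dark pixels
E
```

```text
time: 27.38
tcp_pos: [0.3125, 0.481, 0.3897]
tcp_rot: [[-0.996, 0.087, -0.0], [0.087, 0.996, -0.0], [0.0, -0.0, -1.0]]
ft_force: [0.1, 1.4, -0.2]
gripper_width: 0.999
grip_force: 0.0
time: 27.8
tcp_pos: [0.1608, 0.5354, 0.3897]
tcp_rot: [[-0.997, 0.082, -0.002], [0.082, 0.997, 0.0], [0.002, 0.0, -1.0]]
ft_force: [-0.6, -0.5, -0.7]
gripper_width: 1.0
grip_force: 0.0
caddy scene 0.67 [252. 239.] 4197 (181, 158, 143, 112) 28.3
caddy scene 0.27 [291. 181.] 787 (220, 158, 104, 82) 40.6
caddy top 0.95 [238. 159.] 2457 (172, 137, 124, 102) 5.0
handle_bar scene 0.73 [284. 178.] 870 (221, 158, 103, 82) 41.8
handle_bar top 0.72 [202. 194.] 4060 (172, 158, 61, 82) 4.4
handle_bar top 0.64 [236. 146.] 1079 (172, 137, 124, 63) 3.9
lemon_bin scene 0.68 [213. 194.] 2121 (178, 172, 78, 54) 27.3
lemon_bin top 0.78 [198. 197.] 4052 (172, 158, 61, 81) 5.4
lemon_bin top 0.61 [364. 246.] 532 (353, 232, 23, 30) 45.0
garlic_bin scene 0.88 [265. 218.] 2694 (223, 190, 86, 59) 24.4
garlic_bin top 0.82 [253. 195.] 3489 (228, 162, 58, 83) 4.6
lemon_a_center scene 0.78 [349. 313.] 910 (333, 293, 32, 39) 63.4
lemo
[... 527 characters left out ...]
80.] 661 (221, 159, 103, 80) 41.0
honey_jar top 0.79 [227. 270.] 769 (208, 257, 33, 28) 90.0
honey_jar top 0.72 [353. 277.] 9035 (299, 198, 108, 147) 47.7
pepper_grinder scene 0.59 [239. 290.] 913 (226, 264, 23, 55) 86.2
pepper_grinder top 0.73 [280. 281.] 241 (271, 274, 18, 18) 45.0
pepper_grinder top 0.69 [236. 146.] 1108 (171, 137, 125, 66) 4.4
1.0 [[255.9, 158.7], [299.6, 175.9]] [[204.7, 140.0], [260.8, 143.7]]
1.1 [[257.6, 161.2], [301.0, 178.4]] [[205.8, 138.8], [261.2, 142.4]]
1.2 [[259.0, 164.1], [302.1, 181.3]] [[206.8, 138.1], [261.7, 141.7]]
1.3 [[260.1, 167.3], [302.9, 184.5]] [[207.8, 138.0], [262.1, 141.5]]
1.35 [[260.5, 169.0], [303.2, 186.2]] [[208.3, 138.1], [262.3, 141.6]]
```

```bash
python3 - <<'E'
from h import *
A=cv2.imread("pics/s0.png",0);B=cv2.cvtColor(capture("scene"),7)
for n,(x,y,w,h) in dict(lemon_front=(178,190,45,38),lemon_left=(178,172,45,30),lemon_right=(215,200,18,25),garlic_front=(228,210,50,40),caddy_front=(180,215,90,60)).items():
    M=np.eye(2,3,dtype=np.float32)
    try:cc,M=cv2.findTransformECC(A[y:y+h,x:x+w],B[y:y+h,x:x+w],M,0,(3,200,1e-6),None,3);print(n,round(cc,3),M[:,2].round(2))
    except cv2.error:print(n,"fail")
E
```

```text
lemon_front 0.951 [-1.96  1.5 ]
lemon_left 0.895 [-1.36  1.26]
lemon_right 0.841 [-1.66  1.56]
garlic_front 0.993 [-1.93  1.41]
caddy_front 0.971 [-1.01  0.94]
```

The lemon bin has moved in the picture by the same amount as the garlic bin, so it is fully home. Handing in.

```bash
python3 -c "
from plant import manip
print(manip.sign_off())"
```

```text
the job is handed in; nothing more can be done
None
```

I handed the job in: the handle is folded back to about 1.3 rad, both lemons are in the pan and the empty bin is fully home, with the caddy moved only a few mm and the pan, garlic bin, jar and grinder still in place; sign-off gave no verdict.

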